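# Book bar offcuts into stock

### The arm

A 6-joint arm with a two-finger parallel gripper is mounted at the origin on the work surface. World frame = base frame: x ahead of the robot, y to its left, z up, the work surface at z = 0. Lengths are in m, angles in rad, forces in N, time in s.
With the tool pointing down it reaches from about 0.275 to 0.85 m from the base axis. Payload 5.2 kg.
Tool frame: the origin (TCP) lies at the very end of the fingers, on their centre line; the grasp point (between the pads) lies 19 mm behind it; z points along the fingers, y is the direction in which the jaws open and shut (so a half turn about z gives the same grasp; the last joint's range is limited). The gripper opens to 85 mm and grips with 20 to 120 N. Pads are 22 mm wide; open, the fingers measure 114 mm over their backs; the gripper's body (76 mm by 85 mm) begins 54 mm behind the grasp point. The pads swing forward as they close: fully open they stand 13 mm farther back than shut.
Start: joints at [-1.464, 0.259, 1.535, -0, 1.348, -0.203], TCP at [0.168, -0.524, 0.231] pointing down, gripper open.
Joint ranges: [-3.14, 3.14], [-0.91, 2.08], [0.19, 2.58], [-1.22, 4.36], [0.22, 2.71], [-3.12, 3.12]. Speed limits (rad/s): [2.57, 2.57, 3.14, 3.14, 3.14, 3.14].

### API

Orientations are given as a rotation vector (axis times angle).
In Python, from cell import arm gives the robot as it stands. The module is installed in compiled form; this text tells all that it offers.
- The arm moves only by the tool arm_command, never from a script. Its argument "plan" is a list of rows, each an object of numbers: "grip": the opening, from 0 (shut) to 1 (fully open); "x", "y", "z": the shift along the world's x, y, z in m; "ax", "ay", "az": the turn, a rotation vector about the world's x, y, z in degrees. In form: [{"grip": .., "x": .., "y": .., "z": .., "ax": .., "ay": .., "az": ..}, ...]. A call has 1 to 12 rows; each row is the pose to reach, as a shift and turn from the pose commanded when the call began; what a row does not reach only later rows make up. A row lasts 1/8 s, in which the tool goes at most 62.5 mm and 10.7 degrees, less where a joint would pass 70% of its speed; a pose out of reach is approached as far as the arm can. A call with a gripper value outside its range is refused whole. The fingers move at their own pace and stop on an object; "newtons" is the grip in N (left out, the last holds). Time passes only in rows, so rows that repeat a pose let the fingers close. It gives the time, the measured TCP pose, the force and the opening at its end, in the units of the state.
- arm.get_obs(): the state, without advancing time (a new reading comes with each control period).
- arm.get_image(name): name is "side" or "top"; returns the picture (420x560x3 uint8, red, green, blue); there is no depth.
- arm.camera_info(name): a dict with "camera_matrix" (3x3 intrinsics, pixels), "R" (3x3) and "t" (3): a world point X has camera coordinates R X + t. Camera axes: x right, y down, z forward; pixel columns grow to the right and rows downward; lengths in m; the calibration is good to about 2 mm. A picture is of the moment at which its call begins. camera_info takes no time and is no camera call.
- arm.hand_in(): hands the job in, once; it reports no verdict.
Trained networks look in the newest picture that a camera, given by its name, has taken for a name from the list of things; names that differ only in an ending like _2 or _b are one class to them, and where a whole thing is asked for, a point or a joint stands for the part that bears it (a point fixed in the world has none). Each returns a list of dicts, best first, with "score" (0 to 1); they miss things now and then, are a little off and sometimes report something else, mostly with a low value. They report only what shows in the picture. A call takes as long as a camera call. They do not tell look-alikes from the thing itself.
- arm.silhouettes(name, camera): "mask" (420x560 bool, what is visible of it) and "location" ([column, row] in pixels, amid what is visible of it).
The state is a dict: "time": time; "joint_positions": joint angles; "joint_velocities": joint speeds; "tau": joint torques, N m; "tcp_pos": TCP position; "ee_rot": TCP orientation; "ft_force": force on the tool from outside, world axes, zero at the start; "torque": the same for the moment, N m; "width": opening from 0.0 (shut) to 1.0 (fully open).
Only numpy, scipy, OpenCV 4.12 (cv2) and the standard library are available. Lean on these libraries where they do the work, as an engineer would, in place of code of your own. Each camera call takes 0.05 s, during which the arm holds its last target.

### The job

Pull the slide's carriage all the way out to its loading end, on the right and away from the buffered stop, load every offcut lying on the bench lengthwise into it, the square tubes in the narrow trough and the flat bars lying flat in the wide one, and slide the carriage fully home against its stop. Then take the hand scanner and aim its beam squarely at the middle of the carriage's barcode card from about 10 cm, holding it steady for two seconds, then do the same with the card on the bay sign. Finally lay the scanner back on its pad, right way up, leaving the offcuts in their troughs, the carriage home and the round slug and the can where they are.

Things in the scene. Friction and masses are not known exactly. Their poses are not given: they have to be found in the camera images.
- tube1: One square steel tube offcut, hollow, 80 x 40 x 40 mm. Origin at its centre (20 mm above what it lies on), x along its length. May be absent.
- tube2: Another square steel tube offcut, hollow, 80 x 40 x 40 mm. Origin at its centre (20 mm above what it lies on), x along its length. May be absent.
- tube3: A third square steel tube offcut, hollow, 80 x 40 x 40 mm. Origin at its centre (20 mm above what it lies on), x along its length. May be absent.
- flat1: One solid flat bar offcut, 80 mm long, 56 mm wide, 22 mm thick. Origin at its centre (11 mm above what it lies on), x along its length, z through its thickness. May be absent.
- flat2: Another solid flat bar offcut, 80 mm long, 56 mm wide, 22 mm thick. Origin at its centre (11 mm above what it lies on), x along its length, z through its thickness. May be absent.
- slide_base: Grey base of the slide, fixed to the bench, 130 x 490 mm. Origin at the middle of its underside; the carriage runs along its y axis. Its tall end block with a rubber buffer (at +y) is the home stop.
- carriage (a joint): Position of the carriage along the base's +y axis: 0 at its right-hand (-y) end, the loading end, 0.13 m fully home against the stop. It moves stiffly (about 3 N) and stays where it is left.
- narrow_trough (a point): Centre of the floor of the carriage's narrow trough, the one nearer the robot: 50 mm wide inside (x), 300 mm long inside (y), the walls 9 mm high and 8 mm thick. Takes up to three tubes end to end, lengthwise. z is up. The floor is 35 mm above the bench.
- wide_trough (a point): Centre of the floor of the carriage's wide trough, the farther one: 66 mm wide inside (x), 300 mm long inside (y), same walls and floor height. Takes two flat bars end to end, lengthwise. Its centre line is 83 mm from that of the narrow trough.
- carriage_tab (a point): Middle of the top edge of the carriage's black upright push tab, at its -y end: 44 mm wide (x), 14 mm thick (y), 56 mm high, its top 80 mm above the bench. Can be pinched from above across its thickness or pushed.
- carriage_label (a point): Centre of the face of the barcode card on the far edge of the carriage, 84 x 60 mm, leaning back 45 degrees, 85 mm above the bench. z points straight out of its face (towards the robot's side and up), y along its width. It rides with the carriage.
- bay_sign: The bay sign, a small fixed stand on the bench with a slanted barcode card; 100 x 90 mm foot. Origin under the centre of the card.
- bay_label (a point): Centre of the face of the bay sign's barcode card, 84 x 60 mm, leaning back 45 degrees, 65 mm above the bench. z points straight out of its face, y along its width.
- scanner: Hand scanner lying on its pad. Black handle 40 mm wide (y) and 30 mm high from x = -97 to +27 mm, then a grey head 64 mm wide and 46 mm high to x = 69 mm, and a black nose that looks forward and down. Origin on its underside in the handle, near its balance point, where it is gripped across the handle from above; x towards the nose, z up.
- scanner_eye (a point): The window in the scanner's nose: 83.5 mm ahead of (x), and 25.5 mm above (z), the scanner's origin. Its x axis is the beam, which leaves forward and 45 degrees downward in the scanner's own x-z plane; y is the scanner's y.
- pad: The scanner's cork pad, fixed, 250 x 130 x 6 mm. Origin at the middle of its underside, x along its length.
- slug: Bystander: round steel slug standing on end, 70 mm diameter, 55 mm high. Origin under its centre.
- can: Bystander: standing can, 60 mm diameter, 150 mm high. Origin under its centre.
There are look-alikes about, which are no part of the job. What is shaped like the flat2 but black or red is not meant.

How it is judged:
On the way, in this order (a step that is already met when the one before it is completed fails the run):
1. the carriage is pulled out to its loading end (within 8 mm) (value of joint carriage below 0.008 m), for 0.2 s.
2. every offcut present lies in its own trough, tubes in the narrow one and flat bars in the wide one (x of tube1 in the frame of narrow_trough between -0.012 and 0.012 m and y of tube1 in the frame of narrow_trough between -0.118 and 0.118 m and z of tube1 in the frame of narrow_trough between 0.014 and 0.025 m and linear speed of each of tube1, tube2, tube3, flat1, flat2 below 0.03 m/s and x of tube2 in the frame of narrow_trough between -0.012 and 0.012 m and y of tube2 in the frame of narrow_trough between -0.118 and 0.118 m and z of tube2 in the frame of narrow_trough between 0.014 and 0.025 m and x of tube3 in the frame of narrow_trough between -0.012 and 0.012 m and y of tube3 in the frame of narrow_trough between -0.118 and 0.118 m and z of tube3 in the frame of narrow_trough between 0.014 and 0.025 m and x of flat1 in the frame of wide_trough between -0.012 and 0.012 m and y of flat1 in the frame of wide_trough between -0.118 and 0.118 m and z of flat1 in the frame of wide_trough between 0.005 and 0.016 m and x of flat2 in the frame of wide_trough between -0.012 and 0.012 m and y of flat2 in the frame of wide_trough between -0.118 and 0.118 m and z of flat2 in the frame of wide_trough between 0.005 and 0.016 m), for 0.2 s.
3. the carriage is fully home against its stop (within 6 mm) (value of joint carriage above 0.124 m), for 0.2 s.
4. with the carriage home, the scanner's beam is held still for 1.2 s on the carriage's card: within 20 mm of its centre, from 50 to 150 mm away, within 0.5 rad of square (x of carriage_label in the frame of scanner_eye between 0.05 and 0.15 m and y of carriage_label in the frame of scanner_eye between -0.02 and 0.02 m and z of carriage_label in the frame of scanner_eye between -0.02 and 0.02 m and z of scanner_eye in the frame of carriage_label above 0.03 m and angle between the x axis of scanner_eye and the z axis of carriage_label, either way round below 0.5 rad and linear speed of scanner below 0.03 m/s and angular speed of scanner below 0.25 rad/s and value of joint carriage above 0.124 m), for 1.2 s.
5. then the beam is held still in the same way for 1.2 s on the card of the bay sign (x of bay_label in the frame of scanner_eye between 0.05 and 0.15 m and y of bay_label in the frame of scanner_eye between -0.02 and 0.02 m and z of bay_label in the frame of scanner_eye between -0.02 and 0.02 m and z of scanner_eye in the frame of bay_label above 0.03 m and angle between the x axis of scanner_eye and the z axis of bay_label, either way round below 0.5 rad and linear speed of scanner below 0.03 m/s and angular speed of scanner below 0.25 rad/s and value of joint carriage above 0.124 m), for 1.2 s.
At the end, for the whole second after the job is handed in: Every offcut present lies in its own trough (centre within 12 mm of the trough's centre line, resting on its floor), the carriage is within 6 mm of its stop, and the scanner lies at rest and right way up on its pad (its origin within 100 mm along and 55 mm across of the pad's centre) (all of step 2 and value of joint carriage above 0.124 m and x of scanner in the frame of pad between -0.1 and 0.1 m and y of scanner in the frame of pad between -0.055 and 0.055 m and z of scanner in the frame of pad between 0 and 0.012 m and angle between scanner's own z axis and vertical below 0.12 rad and linear speed of scanner below 0.02 m/s); the robot touches nothing.
It fails at once if the slug is moved by more than 25 mm (distance of slug from where it was at the start of the episode above 0.025 m).
It fails at once if the can is moved by more than 25 mm (distance of can from where it was at the start of the episode above 0.025 m).
Of tube1, flat1, tube2, flat2, tube3 only 3 to 5 are there at a start; the rules pass over those that are not, and their reading is None.
At some moment in a run one of tube1, tube2, tube3, flat1, flat2, scanner may be knocked a few centimetres aside while the robot is not near it.
It also fails if it takes over 210 s, if anything falls off the work surface, if the arm or the gripper's body presses on something with over 40 N, if the wrist force passes 120 N, or if a joint passes its speed limit or range.

## Working session

There is one attempt and no reset: what is moved stays moved. The work goes in short steps, Python scripts to look and compute and a tool call to move; the robot and the scene stay as the last step left them, time stands still between calls to the robot, and variables do not carry over. Pictures are saved under pics/ and viewed, and the job is handed in when it is done.

Besides the shell and the picture viewer there is one more tool, called after "Request:" as name(argument=value, ...) on one line, values as JSON. arm_command: Moves the arm, as the interface text tells. Its arguments: {"type":"object","properties":{"plan":{"type":"array"},"newtons":{"type":"number"}},"required":["plan"]}

```bash
mkdir -p pics; ls; python3 - <<'E'
from cell import arm
import cv2
o=arm.get_obs()
for k,v in o.items(): print(k,v)
for n in("side","top"):
    im=arm.get_image(n); cv2.imwrite(f"pics/{n}0.png",im[:,:,::-1])
    ci=arm.camera_info(n); print(n,ci)
E
```

```text
pics
time 0.0
joint_positions [-1.46378827e+00  2.59316916e-01  1.53612478e+00 -8.72340728e-07
  1.34801490e+00 -2.02828944e-01]
joint_velocities [ 0.00133433  0.0016224  -0.00052813  0.002856    0.00011216  0.00097906]
tau [-1.55732367e-03 -4.46043777e+01 -2.90566939e+01 -2.10100848e-04
  1.18952722e-02 -7.82388980e-06]
tcp_pos [ 0.16764346 -0.52324706  0.23047201]
ee_rot [-3.10212968e+00 -4.84459434e-01 -1.38805356e-04]
ft_force [ 0.47562956  0.62446776 -0.22128138]
torque [-0.03588025  0.00646583 -0.02977277]
width 0.9985445235665175
side {'camera_matrix': array([[460.02892329,   0.        , 277.67923124],
       [  0.        , 460.02892329, 212.48660632],
       [  0.        ,   0.        ,   1.        ]]), 'R': array([[-0.83805419, -0.54547911,  0.01084962],
       [-0.41470047,  0.62395656, -0.66234562],
       [ 0.35452601, -0.55958087, -0.74911986]]), 't': array([0.38494601, 0.27865491, 0.93065248])}
top {'camera_matrix': array([[395.78484867,   0.        , 283.22837063],
       [  0.        , 395.78484867, 209.33806458],
       [  0.        ,   0.        ,   1.        ]]), 'R': array([[ 1.13720150e-02, -9.99935149e-01, -6.12588133e-04],
       [-9.80246517e-01, -1.10271243e-02, -1.97471941e-01],
       [ 1.97452380e-01,  2.84614126e-03, -9.80308348e-01]]), 't': array([-0.0464052 ,  0.50101103,  1.04371942])}
```

View pics/side0.png

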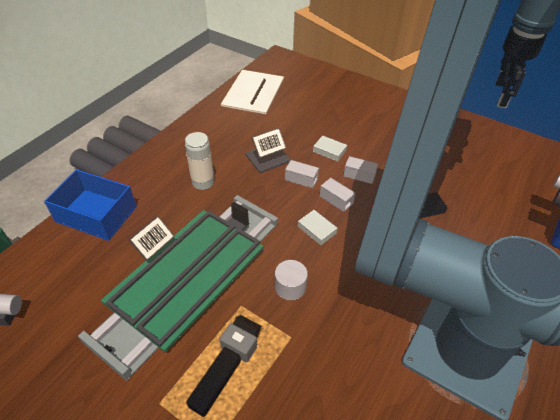

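View pics/top0.png

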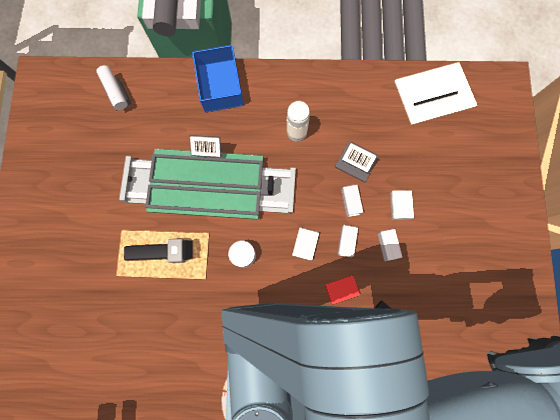

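```bash
cat > h.py <<'E'
import numpy as np, cv2
from scipy.optimize import minimize
from cell import arm
CI={n:arm.camera_info(n) for n in("side","top")}
def proj(P,cam):
    c=CI[cam]; q=np.atleast_2d(P)@c["R"].T+c["t"]; q=q@c["camera_matrix"].T
    return q[:,:2]/q[:,2:]
def unproj(px,cam,z):
    c=CI[cam]; d=c["R"].T@np.linalg.inv(c["camera_matrix"])@np.array([px[0],px[1],1.]); o=-c["R"].T@c["t"]
    return o+d*(z-o[2])/d[2]
def snap(name,cam,crop=None,s=4):
    im=arm.get_image(cam); cv2.imwrite(f"pics/{name}_full.png",im[:,:,::-1])
    if crop:
        a,b,c,d=crop; w=im[b:d,a:c]; cv2.imwrite(f"pics/{name}.png",cv2.resize(w,None,fx=s,fy=s,interpolation=cv2.INTER_CUBIC)[:,:,::-1])
    return im
def boxmask(x,y,yaw,dims,z0,cam,up=4):
    L,W,H=dims; c,s=np.cos(yaw),np.sin(yaw)
    P=[[x+c*a-s*b,y+s*a+c*b,z0+h] for a in(-L/2,L/2) for b in(-W/2,W/2) for h in(0,H)]
    p=proj(np.array(P),cam); h=cv2.convexHull(((p+0.5)*up).astype(np.float32))
    m=np.zeros((420*up,560*up),np.uint8); cv2.fillConvexPoly(m,np.round(h*16).astype(np.int32),1,shift=4)
    return cv2.resize(m.astype(np.float32),(560,420),interpolation=cv2.INTER_AREA)
def fitbox(mask,dims,z0,cam,loc=None,yaws=None):
    m=mask.astype(np.float32); ys,xs=np.nonzero(mask)
    g=unproj((xs.mean(),ys.mean()),cam,z0+dims[2]/2)
    best=None
    def f(p):
        r=boxmask(p[0],p[1],p[2],dims,z0,cam); return 1-np.minimum(m,r).sum()/np.maximum(m,r).sum()
    ys=np.linspace(0,np.pi,8,endpoint=False) if yaws is None else yaws
    st=sorted([(f([g[0],g[1],a]),a) for a in ys])[:3]
    for _,a in st:
        sx=np.array([[g[0],g[1],a],[g[0]+.01,g[1],a],[g[0],g[1]+.01,a],[g[0],g[1],a+.2]])
        r=minimize(f,sx[0],method="Nelder-Mead",options=dict(initial_simplex=sx,xatol=3e-4,fatol=1e-4,maxiter=150))
        if best is None or r.fun<best.fun: best=r
    x,y,a=best.x; a=(a+np.pi/2)%np.pi-np.pi/2
    return x,y,np.degrees(a),1-best.fun
TUBE=(.08,.04,.04); FLAT=(.08,.056,.022)
E
python3 - <<'E'
from h import *
im=snap("top1","top",(280,130,440,320),4)
snap("top1s","top",(110,120,300,290),4)
for nm,d in(("tube1",TUBE),("flat1",FLAT)):
  for cam in("top","side"):
    if cam=="side": snap("side1","side",(230,100,460,260),3)
    for s in arm.silhouettes(nm,cam):
        r=fitbox(s["mask"],d,0,cam) if s["mask"].sum()>30 else None
        px=im[int(s["location"][1]),int(s["location"][0])] if cam=="top" else 0
        print(nm,cam,round(s["score"],2),np.round(s["location"]),s["mask"].sum(),px,np.round(r,4) if r else r)
for nm in("slide_base","carriage","carriage_tab","carriage_label","bay_sign","bay_label","scanner","pad","slug","can"):
  for cam in("top","side"):
    arm.get_image(cam)
    for s in arm.silhouettes(nm,cam): print(nm,cam,round(s["score"],2),np.round(s["location"]),s["mask"].sum(), np.round(unproj(s["location"],cam,0.0),3))
print(arm.get_obs()["time"])
E
```

```text
tube1 top 0.84 [392. 244.] 546 [176 162 160] [ 0.4105 -0.3372 12.9014  0.9395]
tube1 top 0.8 [352. 203.] 498 [254 251 250] [ 0.5343 -0.2347  9.5385  0.94  ]
tube1 top 0.59 [348. 241.] 445 [254 252 252] [  0.4191  -0.2198 -11.1065   0.882 ]
tube1 side 0.94 [339. 194.] 703 0 [  0.4225  -0.2216 -12.3709   0.9481]
tube1 side 0.91 [301. 175.] 668 0 [ 0.5382 -0.2362 11.0442  0.9636]
tube1 side 0.64 [360. 171.] 631 0 [ 0.4129 -0.3384 13.4921  0.9548]
flat1 top 0.93 [305. 243.] 564 [255 254 253] [  0.4113  -0.1046 -15.0182   0.9281]
flat1 top 0.59 [404. 204.] 620 [254 254 252] [ 0.5261 -0.3805  0.8255  0.9676]
flat1 top 0.58 [338. 288.] 634 [186  50  49] [  0.2866  -0.2042 -71.5319   0.9522]
flat1 top 0.46 [384. 304.] 52 [32 32 34] [ 2.67000e-01 -2.86600e-01  8.75355e+01  7.82000e-02]
flat1 side 0.8 [331. 146.] 516 0 [ 0.5308 -0.3818  3.0839  0.9182]
flat1 side 0.72 [180. 273.] 12297 0 [ 0.5543  0.2997 12.7892  0.1008]
flat1 side 0.71 [433. 210.] 452 0 [  0.1966  -0.3299 -82.6104   0.6666]
flat1 side 0.59 [318. 226.] 777 0 [  0.4126  -0.1045 -16.9337   0.94  ]
flat1 side 0.46 [228. 359.] 295
[... 802 characters left out ...]
252  0.   ]
bay_label side 0.71 [271. 151.] 1247 [ 0.668 -0.285  0.   ]
scanner top 0.76 [167. 252.] 1207 [0.386 0.287 0.   ]
scanner side 0.73 [224. 362.] 2767 [0.398 0.29  0.   ]
pad top 0.88 [164. 260.] 2983 [0.363 0.293 0.   ]
pad top 0.52 [352. 204.] 479 [ 0.53  -0.241  0.   ]
pad top 0.22 [164. 251.] 1170 [0.389 0.296 0.   ]
pad side 0.68 [235. 374.] 4980 [0.363 0.299 0.   ]
pad side 0.43 [224. 357.] 3000 [0.403 0.281 0.   ]
slug top 0.97 [244. 256.] 575 [0.375 0.07  0.   ]
slug side 0.72 [301. 176.] 690 [ 0.543 -0.247  0.   ]
can top 0.63 [296. 120.] 807 [ 0.788 -0.078  0.   ]
can side 0.91 [199. 161.] 1375 [ 0.814 -0.137  0.   ]
can side 0.61 [179. 272.] 12401 [0.611 0.178 0.   ]
2.5
```

View pics/top1.png

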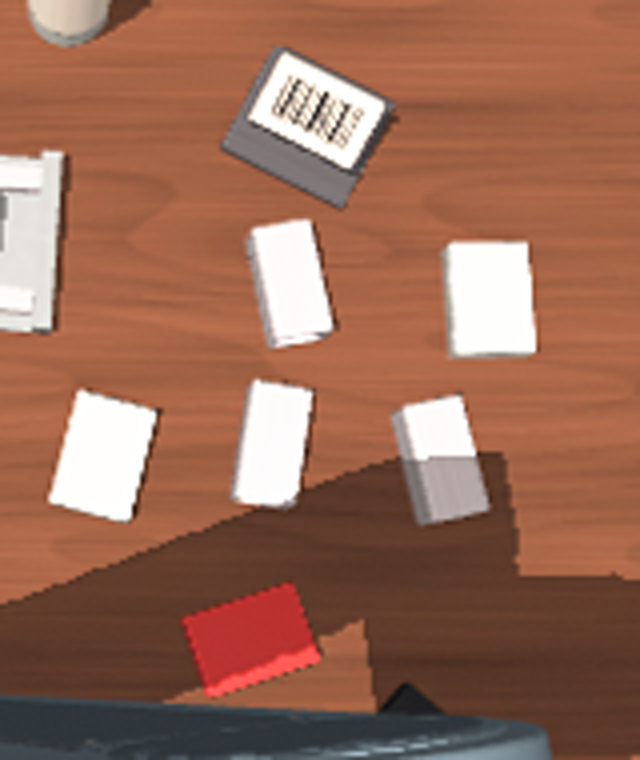

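View pics/top1s.png

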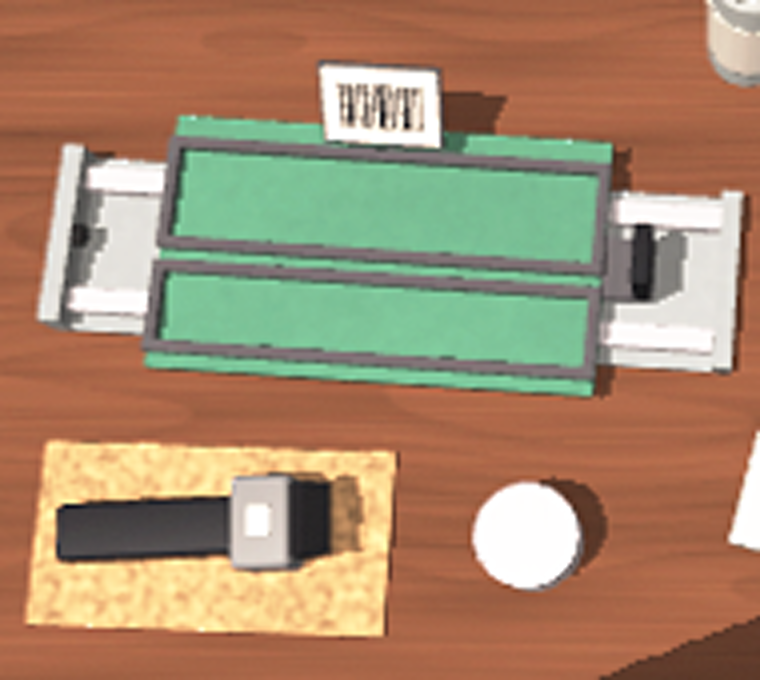

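View pics/side1.png

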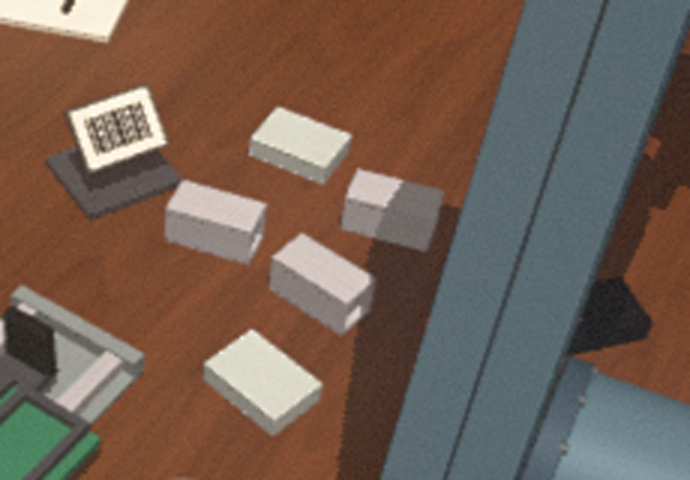

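The top picture shows tubes at (392,244), (352,203) and (348,241), and flat bars at (305,243) and (404,204). The look-alikes are the red bar at (343,288) and the black bar at (385,305). The side crop confirms the hollow ends and the grey colour. The scanner's nose points right (−y), with the slug at (242,254) and the can at (297,120). Next I measure the slide, card and scanner poses.

```bash
cat >> h.py <<'E'
def rigid2(A,B):
    # B = R A + t (2D)
    A=np.array(A);B=np.array(B);a=A.mean(0);b=B.mean(0)
    H=(A-a).T@(B-b);U,S,V=np.linalg.svd(H);D=np.diag([1,np.sign(np.linalg.det(V.T@U.T))]);R=V.T@D@U.T
    return R,b-R@a
E
python3 - <<'E'
from h import *
u=lambda p,off=(110,120),s=4:((p[0]+.5)/s-.5+off[0],(p[1]+.5)/s-.5+off[1])
wide=[(170,137),(610,166),(604,277),(159,247)]; nar=[(158,258),(601,289),(596,378),(144,348)]
W=[unproj(u(p),"top",.044)[:2] for p in wide]; N=[unproj(u(p),"top",.044)[:2] for p in nar]
# model carriage frame: origin narrow trough centre; x away, y left
mw=[(.083+.041,.158),(.083+.041,-.158),(.083-.041,-.158),(.083-.041,.158)]
mn=[(.033,.158),(.033,-.158),(-.033,-.158),(-.033,.158)]
for A,B in((mw+mn,W+N),):
    R,t=rigid2(A,B); print("yaw",np.degrees(np.arctan2(R[1,0],R[0,0])),"narrow",t,"res",np.round((np.array(B)-(np.array(A)@R.T+t))*1000,1).tolist())
tr=R.T
for nm,p,z in(("tab",[(633,225),(655,225),(652,298),(631,298)],.08),):
    q=np.mean([unproj(u(x),"top",z)[:2] for x in p],0); print(nm,q,R.T@(q-t))
q=np.mean([unproj(u(x),"top",.085)[:2] for x in [(320,63),(440,68),(440,149),(326,139)]],0); print("card",q,R.T@(q-t))
for p in [(720,192),(744,192),(733,373),(715,373),(66,145),(38,320),(62,325),(84,150)]:
    print(p,[np.round(R.T@(unproj(u(p),"top",z)[:2]-t),4).tolist() for z in(0,.03,.07)])
E
```

```text
yaw -3.2185368854767162 narrow [0.52845568 0.18365071] res [[-0.9, 1.6], [-1.3, 2.0], [-0.9, -0.1], [-0.4, -1.5], [0.6, -1.9], [-0.6, 1.3], [1.8, -0.4], [1.7, -1.0]]
tab [ 0.56268979 -0.00493329] [ 0.04476806 -0.18636449]
card [0.67116983 0.17733178] [0.14284381 0.00170365]
(720, 192) [[0.1224, -0.2352], [0.113, -0.2354], [0.1005, -0.2356]]
(744, 192) [[0.1236, -0.2529], [0.1142, -0.2526], [0.1016, -0.2521]]
(733, 373) [[-0.0128, -0.2533], [-0.0186, -0.253], [-0.0263, -0.2525]]
(715, 373) [[-0.0137, -0.2404], [-0.0194, -0.2404], [-0.0271, -0.2404]]
(66, 145) [[0.1261, 0.2522], [0.1165, 0.239], [0.1039, 0.2215]]
(38, 320) [[-0.0077, 0.2531], [-0.0136, 0.2399], [-0.0215, 0.2223]]
(62, 325) [[-0.0102, 0.2351], [-0.0161, 0.2224], [-0.0239, 0.2055]]
(84, 150) [[0.1231, 0.2383], [0.1137, 0.2255], [0.1011, 0.2084]]
```

```bash
python3 - <<'E'
from h import *
im=cv2.imread("pics/side0.png")
cv2.imwrite("pics/side_sl.png",cv2.resize(im[180:390,70:290],None,fx=3,fy=3,interpolation=cv2.INTER_CUBIC)[:600])
im=cv2.imread("pics/top0.png")
cv2.imwrite("pics/bay_t.png",cv2.resize(im[130:190,325:385],None,fx=10,fy=10,interpolation=cv2.INTER_CUBIC))
im=cv2.imread("pics/top0.png")
cv2.imwrite("pics/sc_t.png",cv2.resize(im[225:285,112:212],None,fx=8,fy=8,interpolation=cv2.INTER_CUBIC))
E
```

```text
(no output)
```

View pics/side_sl.png

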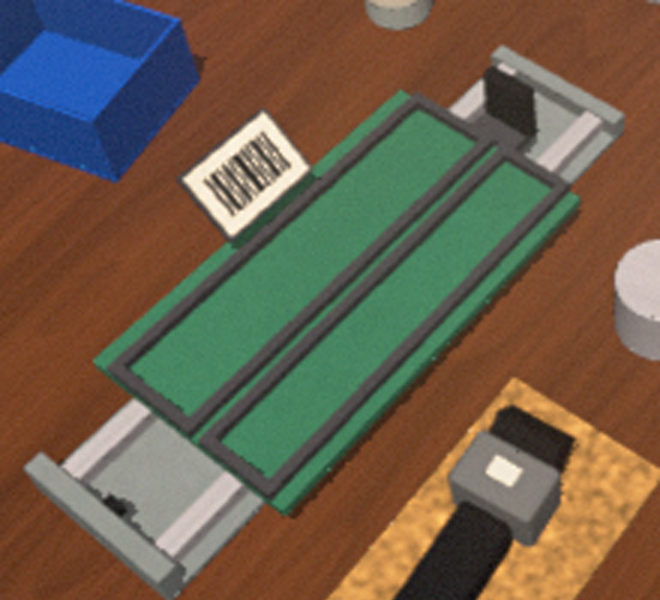

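View pics/bay_t.png

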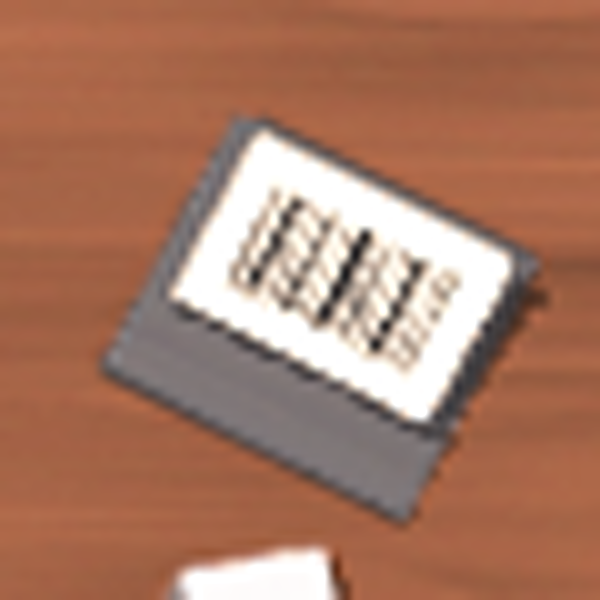

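View pics/sc_t.png

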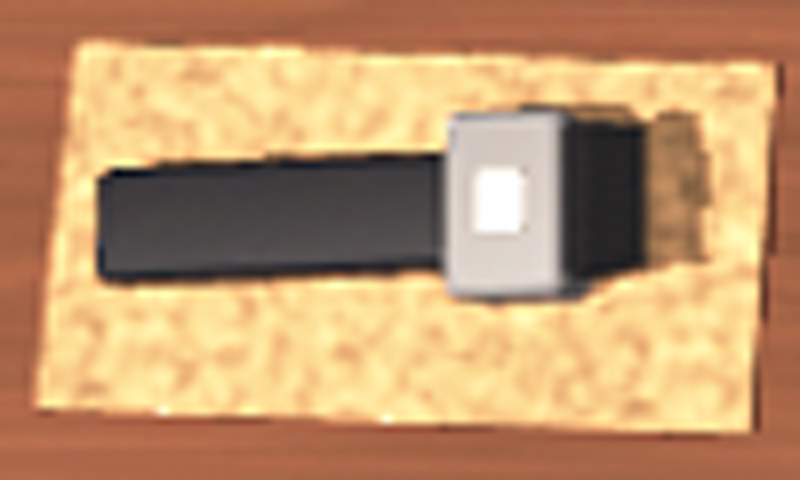

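```bash
cat >> h.py <<'E'
from scipy.spatial.transform import Rotation as Ro
def pose():
    o=arm.get_obs(); R=Ro.from_rotvec(o["ee_rot"]).as_matrix(); j=np.degrees(np.arctan2(R[1,1],R[0,1]))%180
    tilt=np.degrees(np.arccos(-R[2,2])); return o,o["tcp_pos"],j,tilt
def go(x,y,z,jaw=None,half=True):
    o,p,j,t=pose(); a=0 if jaw is None else (jaw-j+90)%180-90
    print("t %.2f tcp %s jaw %.1f tilt %.2f w %.3f q6 %.2f F %s | shift %s az %.1f"%(o["time"],np.round(p,4),j,t,o["width"],o["joint_positions"][5],np.round(o["ft_force"],1),np.round(np.array([x,y,z])-p,4),a))
E
python3 -c "
from h import *
go(.5627,-.0049,.13,86.8)"
```

```text
t 2.50 tcp [ 0.1677 -0.5238  0.2313] jaw 107.8 tilt 0.00 w 1.003 q6 -0.20 F [-0.3  0.3 -0.2] | shift [ 0.395   0.5189 -0.1013] az -21.0
```

Request:
arm_command(plan=[{"x":0.395,"y":0.519,"z":-0.101,"az":-21},{"x":0.395,"y":0.519,"z":-0.101,"az":-21},{"x":0.395,"y":0.519,"z":-0.101,"az":-21},{"x":0.395,"y":0.519,"z":-0.101,"az":-21},{"x":0.395,"y":0.519,"z":-0.101,"az":-21},{"x":0.395,"y":0.519,"z":-0.101,"az":-21},{"x":0.395,"y":0.519,"z":-0.101,"az":-21},{"x":0.395,"y":0.519,"z":-0.101,"az":-21},{"x":0.395,"y":0.519,"z":-0.101,"az":-21},{"x":0.395,"y":0.519,"z":-0.101,"az":-21},{"x":0.395,"y":0.519,"z":-0.101,"az":-21},{"x":0.395,"y":0.519,"z":-0.101,"az":-21}])

```text
validation failed for argument at $.pl...
```

```bash
python3 -c "
from h import *
go(.5627,-.0049,.053,86.8)
snap('s2','side',(70,170,290,390),3)"
```

```text
t 2.50 tcp [ 0.1677 -0.5238  0.2313] jaw 107.8 tilt 0.00 w 1.003 q6 -0.20 F [-0.3  0.3 -0.2] | shift [ 0.395   0.5189 -0.1783] az -21.0
```

View pics/s2_full.png

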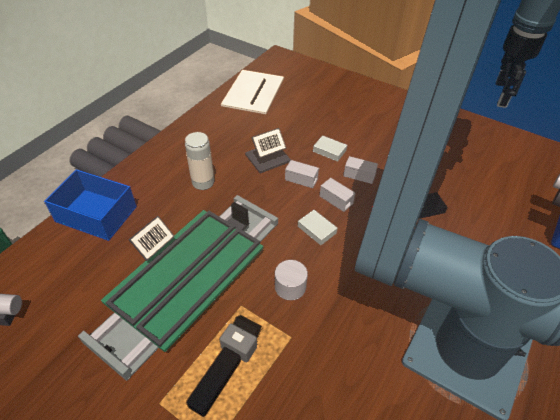

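The call was refused, probably because each row needs all seven keys.

Request:
arm_command(plan=[{"grip":1,"x":0.395,"y":0.519,"z":-0.101,"ax":0,"ay":0,"az":-21},{"grip":1,"x":0.395,"y":0.519,"z":-0.101,"ax":0,"ay":0,"az":-21},{"grip":1,"x":0.395,"y":0.519,"z":-0.101,"ax":0,"ay":0,"az":-21},{"grip":1,"x":0.395,"y":0.519,"z":-0.101,"ax":0,"ay":0,"az":-21},{"grip":1,"x":0.395,"y":0.519,"z":-0.101,"ax":0,"ay":0,"az":-21},{"grip":1,"x":0.395,"y":0.519,"z":-0.101,"ax":0,"ay":0,"az":-21},{"grip":1,"x":0.395,"y":0.519,"z":-0.101,"ax":0,"ay":0,"az":-21},{"grip":1,"x":0.395,"y":0.519,"z":-0.101,"ax":0,"ay":0,"az":-21},{"grip":1,"x":0.395,"y":0.519,"z":-0.101,"ax":0,"ay":0,"az":-21},{"grip":1,"x":0.395,"y":0.519,"z":-0.101,"ax":0,"ay":0,"az":-21},{"grip":1,"x":0.395,"y":0.519,"z":-0.101,"ax":0,"ay":0,"az":-21},{"grip":1,"x":0.395,"y":0.519,"z":-0.101,"ax":0,"ay":0,"az":-21}], newtons=30)

```text
time: 4.05
tcp_pos: [0.5635, -0.0025, 0.1296]
ee_rot: [-3.14, 0.083, 0.001]
ft_force: [-0.7, -0.2, -0.0]
width: 1.0
```

```bash
python3 -c "
from h import *
go(.5627,-.0049,.053,86.8)
snap('s3','side',(170,120,320,270),4)"
```

```text
t 4.05 tcp [ 0.5635 -0.0025  0.1296] jaw 87.0 tilt 0.04 w 1.000 q6 1.42 F [-0.7 -0.2 -0. ] | shift [-0.0008 -0.0024 -0.0766] az -0.2
```

View pics/s3.png

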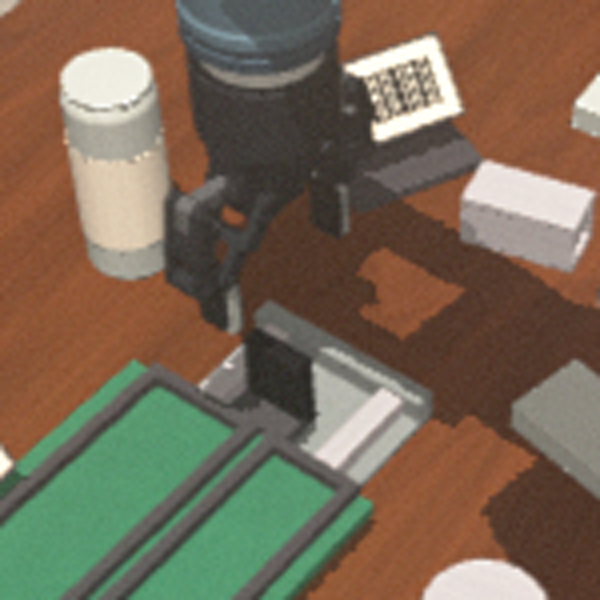

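Request:
arm_command(plan=[{"grip":1,"x":-0.001,"y":-0.002,"z":-0.06,"ax":0,"ay":0,"az":0},{"grip":1,"x":-0.001,"y":-0.002,"z":-0.075,"ax":0,"ay":0,"az":0},{"grip":0,"x":-0.001,"y":-0.002,"z":-0.075,"ax":0,"ay":0,"az":0},{"grip":0,"x":-0.001,"y":-0.002,"z":-0.075,"ax":0,"ay":0,"az":0},{"grip":0,"x":-0.001,"y":-0.002,"z":-0.075,"ax":0,"ay":0,"az":0},{"grip":0,"x":-0.001,"y":-0.002,"z":-0.075,"ax":0,"ay":0,"az":0},{"grip":0,"x":-0.001,"y":-0.002,"z":-0.075,"ax":0,"ay":0,"az":0},{"grip":0,"x":-0.001,"y":-0.002,"z":-0.075,"ax":0,"ay":0,"az":0}], newtons=40)

```text
time: 5.1
tcp_pos: [0.5626, -0.0066, 0.0568]
ee_rot: [3.14, -0.088, 0.004]
ft_force: [-1.2, 2.2, 6.6]
width: 0.153
```

Request:
arm_command(plan=[{"grip":0,"x":-0.0005,"y":-0.01,"z":0,"ax":0,"ay":0,"az":0},{"grip":0,"x":-0.001,"y":-0.02,"z":0,"ax":0,"ay":0,"az":0},{"grip":0,"x":-0.002,"y":-0.03,"z":0,"ax":0,"ay":0,"az":0},{"grip":0,"x":-0.002,"y":-0.04,"z":0,"ax":0,"ay":0,"az":0},{"grip":0,"x":-0.003,"y":-0.05,"z":0,"ax":0,"ay":0,"az":0},{"grip":0,"x":-0.0035,"y":-0.06,"z":0,"ax":0,"ay":0,"az":0},{"grip":0,"x":-0.0035,"y":-0.06,"z":0,"ax":0,"ay":0,"az":0}])

```text
time: 5.98
tcp_pos: [0.5593, -0.0682, 0.0568]
ee_rot: [3.139, -0.089, 0.004]
ft_force: [-0.2, -2.3, 5.8]
width: 0.156
```

Request:
arm_command(plan=[{"grip":0,"x":0,"y":-0.004,"z":0,"ax":0,"ay":0,"az":0},{"grip":0,"x":0,"y":-0.008,"z":0,"ax":0,"ay":0,"az":0},{"grip":0,"x":0,"y":-0.008,"z":0,"ax":0,"ay":0,"az":0}])

```text
time: 6.35
tcp_pos: [0.5589, -0.0752, 0.0568]
ee_rot: [3.14, -0.089, 0.003]
ft_force: [-0.9, 0.8, 8.4]
width: 0.152
```

Request:
arm_command(plan=[{"grip":0,"x":0,"y":-0.004,"z":0,"ax":0,"ay":0,"az":0},{"grip":0,"x":0,"y":-0.008,"z":0,"ax":0,"ay":0,"az":0},{"grip":0,"x":0,"y":-0.008,"z":0,"ax":0,"ay":0,"az":0}])

```text
time: 6.72
tcp_pos: [0.5588, -0.076, 0.0567]
ee_rot: [-3.131, 0.09, -0.002]
ft_force: [1.9, 28.5, 12.3]
width: 0.156
```

Request:
arm_command(plan=[{"grip":0,"x":0,"y":-0.002,"z":0,"ax":0,"ay":0,"az":0},{"grip":0,"x":0,"y":-0.004,"z":0,"ax":0,"ay":0,"az":0},{"grip":0,"x":0,"y":-0.004,"z":0,"ax":0,"ay":0,"az":0}])

```text
time: 7.1
tcp_pos: [0.5588, -0.0761, 0.0567]
ee_rot: [-3.125, 0.09, -0.002]
ft_force: [4.5, 41.1, 14.5]
width: 0.152
```

Request:
arm_command(plan=[{"grip":0,"x":0,"y":0.008,"z":0,"ax":0,"ay":0,"az":0},{"grip":1,"x":0,"y":0.011,"z":0,"ax":0,"ay":0,"az":0},{"grip":1,"x":0,"y":0.011,"z":0,"ax":0,"ay":0,"az":0},{"grip":1,"x":0,"y":0.011,"z":0,"ax":0,"ay":0,"az":0},{"grip":1,"x":0,"y":0.011,"z":0,"ax":0,"ay":0,"az":0},{"grip":1,"x":0,"y":0.011,"z":0.06,"ax":0,"ay":0,"az":0},{"grip":1,"x":-0.05,"y":0.011,"z":0.12,"ax":0,"ay":0,"az":0},{"grip":1,"x":-0.1,"y":-0.02,"z":0.12,"ax":0,"ay":0,"az":-13},{"grip":1,"x":-0.14,"y":-0.03,"z":0.12,"ax":0,"ay":0,"az":-13},{"grip":1,"x":-0.14,"y":-0.03,"z":0.12,"ax":0,"ay":0,"az":-13}])

```text
time: 8.35
tcp_pos: [0.4155, -0.1173, 0.1755]
ee_rot: [3.109, -0.449, -0.001]
ft_force: [0.4, 0.4, 0.3]
width: 0.998
```

```bash
cat > look.py <<'E'
from h import *
import sys
def look(which=("tube1","flat1"),cams=("top","side")):
    for nm,d in(("tube1",TUBE),("flat1",FLAT)):
        if nm not in which: continue
        for cam in cams:
            im=arm.get_image(cam)
            for s in arm.silhouettes(nm,cam):
                n=s["mask"].sum()
                if not 250<n<1100: continue
                x,y=np.int32(s["location"]); 
                r=fitbox(s["mask"],d,0,cam); print(nm,cam,round(s["score"],2),(x,y),n,im[y,x],np.round(r,4))
E
python3 -c "
from look import *
look()
go(.412,-.1045,.1,74)
snap('t4','top',(110,120,320,270),3.8)"
```

```text
tube1 top 0.83 (np.int32(395), np.int32(245)) 514 [254 251 250] [ 0.4098 -0.3388 12.0922  0.9223]
tube1 side 0.83 (np.int32(294), np.int32(173)) 460 [129 118 117] [ 0.5382 -0.2341 10.217   0.6713]
tube1 side 0.71 (np.int32(356), np.int32(172)) 649 [159 150 146] [ 0.413  -0.3378 11.1808  0.9505]
flat1 top 0.92 (np.int32(389), np.int32(320)) 702 [53 51 53] [ 0.2122 -0.3222 48.7358  0.9601]
flat1 top 0.91 (np.int32(402), np.int32(205)) 598 [254 253 252] [ 0.5262 -0.3805  1.0137  0.9355]
flat1 top 0.67 (np.int32(239), np.int32(254)) 325 [255 254 254] [  0.3906   0.0854 -41.2445   0.5286]
flat1 top 0.66 (np.int32(345), np.int32(290)) 456 [183  49  46] [  0.2873  -0.2061 -71.414    0.6978]
flat1 top 0.47 (np.int32(392), np.int32(242)) 550 [253 251 250] [ 0.4119 -0.3401 11.9348  0.8147]
flat1 side 0.85 (np.int32(373), np.int32(221)) 341 [143  38  32] [  0.3137  -0.1978 -76.4954   0.4849]
flat1 side 0.62 (np.int32(320), np.int32(226)) 780 [234 233 223] [  0.4139  -0.1052 -14.4955   0.9427]
t 8.75 tcp [ 0.4188 -0.1166  0.175 ] jaw 73.8 tilt 0.03 w 0.996 q6 1.32 F [ 0.6  1.  -0.1] | shift [-0.0068  0.0121 -0.075 ] az 0.2
```

View pics/t4.png

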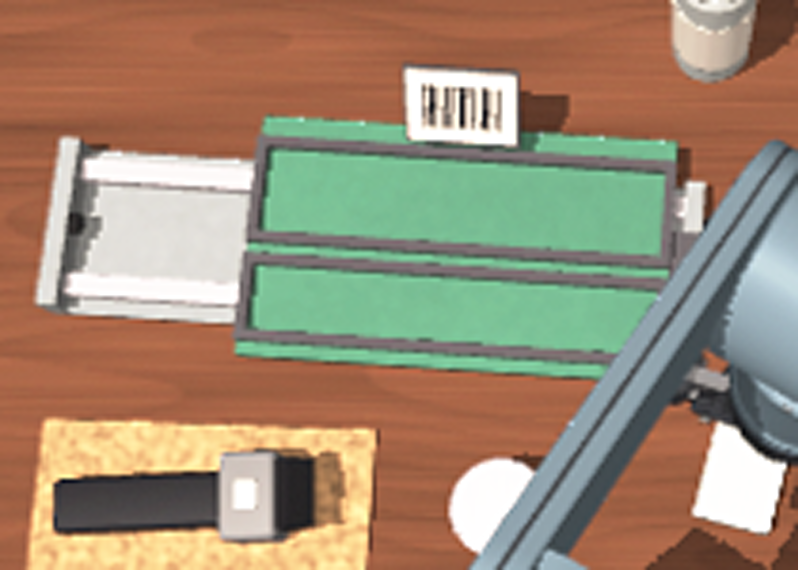

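Request:
arm_command(plan=[{"grip":1,"x":-0.006,"y":0.0115,"z":-0.06,"ax":0,"ay":0,"az":0},{"grip":1,"x":-0.006,"y":0.0115,"z":-0.12,"ax":0,"ay":0,"az":0},{"grip":1,"x":-0.006,"y":0.0115,"z":-0.155,"ax":0,"ay":0,"az":0},{"grip":1,"x":-0.006,"y":0.0115,"z":-0.167,"ax":0,"ay":0,"az":0},{"grip":0.5,"x":-0.006,"y":0.0115,"z":-0.167,"ax":0,"ay":0,"az":0},{"grip":0.5,"x":-0.006,"y":0.0115,"z":-0.167,"ax":0,"ay":0,"az":0},{"grip":0.4,"x":-0.006,"y":0.0115,"z":-0.167,"ax":0,"ay":0,"az":0},{"grip":0.4,"x":-0.006,"y":0.0115,"z":-0.167,"ax":0,"ay":0,"az":0}], newtons=60)

```text
time: 9.8
tcp_pos: [0.4135, -0.1059, 0.0098]
ee_rot: [3.109, -0.444, 0.005]
ft_force: [-0.0, 0.2, 9.0]
width: 0.637
```

```bash
python3 -c "
from look import *
u=lambda p,off=(110,120),s=3.8:((p[0]+.5)/s-.5+off[0],(p[1]+.5)/s-.5+off[1])
wide=[(259,136),(677,160),(671,270),(249,243)]; nar=[(247,251),None,None,(236,339)]
B=[unproj(u(p),'top',.044)[:2] for p in wide+[nar[0],nar[3]]]
A=[(.124,.158),(.124,-.158),(.042,-.158),(.042,.158),(.033,.158),(-.033,.158)]
R,t=rigid2(A,B); print(np.degrees(np.arctan2(R[1,0],R[0,0])),t,np.round((np.array(B)-(np.array(A)@R.T+t))*1000,1).tolist())
go(.412,-.1045,.1,74)
snap('s5','side',(220,120,460,280),3)"
```

```text
-3.0228024259978863 [0.52442788 0.11047075] [[-0.1, 0.6], [1.2, 1.7], [-1.9, 1.0], [-1.4, -1.6], [1.4, -1.0], [0.8, -0.8]]
t 9.80 tcp [ 0.4135 -0.1059  0.0098] jaw 73.8 tilt 0.20 w 0.637 q6 1.34 F [-0.   0.2  9. ] | shift [-0.0015  0.0014  0.0902] az 0.2
```

View pics/s5.png

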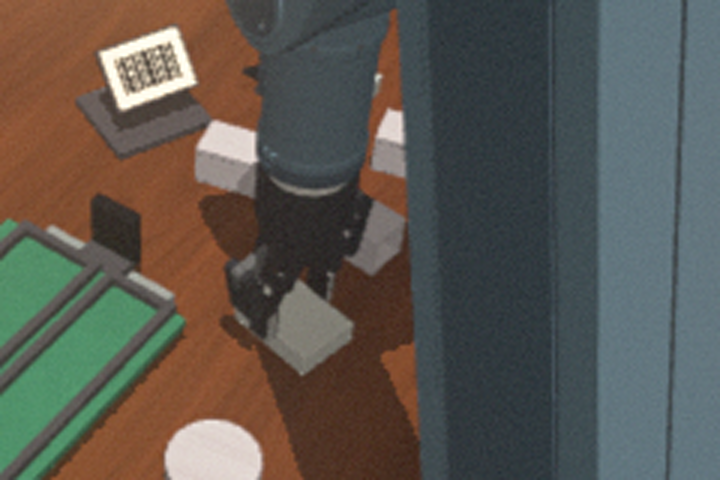

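Request:
arm_command(plan=[{"grip":0.4,"x":0,"y":0,"z":0.06,"ax":0,"ay":0,"az":0},{"grip":0.4,"x":0,"y":0.02,"z":0.12,"ax":0,"ay":0,"az":10},{"grip":0.4,"x":0.02,"y":0.05,"z":0.14,"ax":0,"ay":0,"az":20},{"grip":0.4,"x":0.04,"y":0.09,"z":0.14,"ax":0,"ay":0,"az":30},{"grip":0.4,"x":0.06,"y":0.13,"z":0.14,"ax":0,"ay":0,"az":40},{"grip":0.4,"x":0.09,"y":0.17,"z":0.14,"ax":0,"ay":0,"az":50},{"grip":0.4,"x":0.12,"y":0.21,"z":0.14,"ax":0,"ay":0,"az":60},{"grip":0.4,"x":0.15,"y":0.25,"z":0.14,"ax":0,"ay":0,"az":70},{"grip":0.4,"x":0.18,"y":0.28,"z":0.14,"ax":0,"ay":0,"az":80},{"grip":0.4,"x":0.2,"y":0.3075,"z":0.14,"ax":0,"ay":0,"az":90},{"grip":0.4,"x":0.2,"y":0.3075,"z":0.14,"ax":0,"ay":0,"az":100},{"grip":0.4,"x":0.2,"y":0.3075,"z":0.14,"ax":0,"ay":0,"az":103}])

```text
time: 11.35
tcp_pos: [0.6119, 0.2027, 0.148]
ee_rot: [-2.279, -2.162, 0.001]
ft_force: [-0.2, 0.1, -2.6]
width: 0.631
```

```bash
python3 -c "
from look import *
go(.6126,.2024,.045,176.9)
snap('s6','side',(40,130,280,310),3)
snap('t6','top',(110,100,320,250),3.8)"
```

```text
t 11.35 tcp [0.6119 0.2027 0.148 ] jaw 177.0 tilt 0.05 w 0.631 q6 0.20 F [-0.2  0.1 -2.6] | shift [ 0.0007 -0.0003 -0.103 ] az -0.1
```

View pics/s6.png

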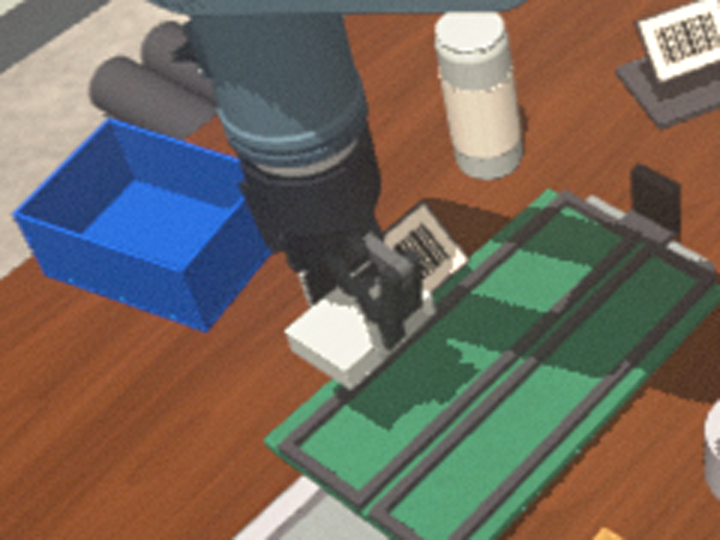

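View pics/t6.png

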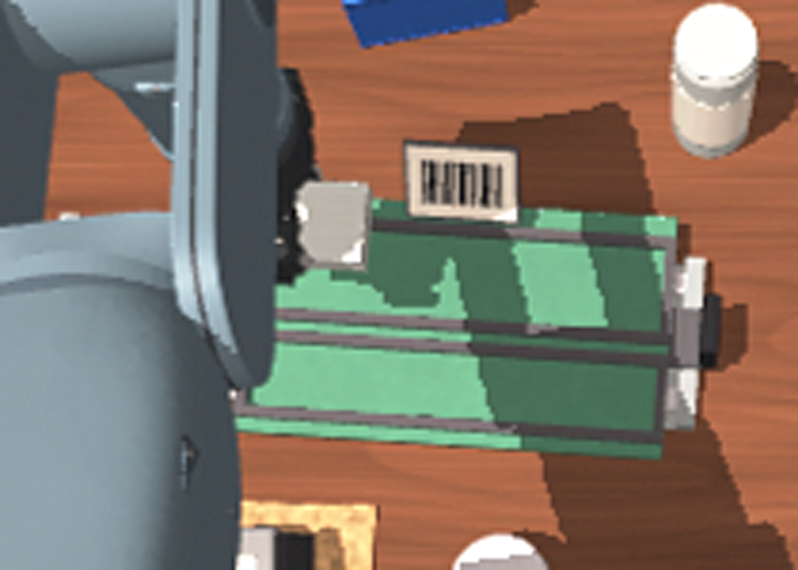

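Request:
arm_command(plan=[{"grip":0.4,"x":0.0005,"y":0,"z":-0.05,"ax":0,"ay":0,"az":0},{"grip":0.4,"x":0.0005,"y":0,"z":-0.085,"ax":0,"ay":0,"az":0},{"grip":0.4,"x":0.0005,"y":0,"z":-0.098,"ax":0,"ay":0,"az":0},{"grip":0.4,"x":0.0005,"y":0,"z":-0.102,"ax":0,"ay":0,"az":0},{"grip":0.4,"x":0.0005,"y":0,"z":-0.103,"ax":0,"ay":0,"az":0}])

```text
time: 12.08
tcp_pos: [0.6138, 0.2023, 0.0467]
ee_rot: [2.283, 2.156, 0.003]
ft_force: [0.0, -0.0, -2.3]
width: 0.631
```

```bash
python3 -c "
from look import *
go(.6126,.2024,.045,176.9)
snap('s7','side',(100,180,260,330),4)"
```

```text
t 12.07 tcp [0.6138 0.2023 0.0467] jaw 176.7 tilt 0.14 w 0.631 q6 0.20 F [ 0.  -0.  -2.3] | shift [-0.0012  0.0001 -0.0017] az 0.2
```

View pics/s7.png

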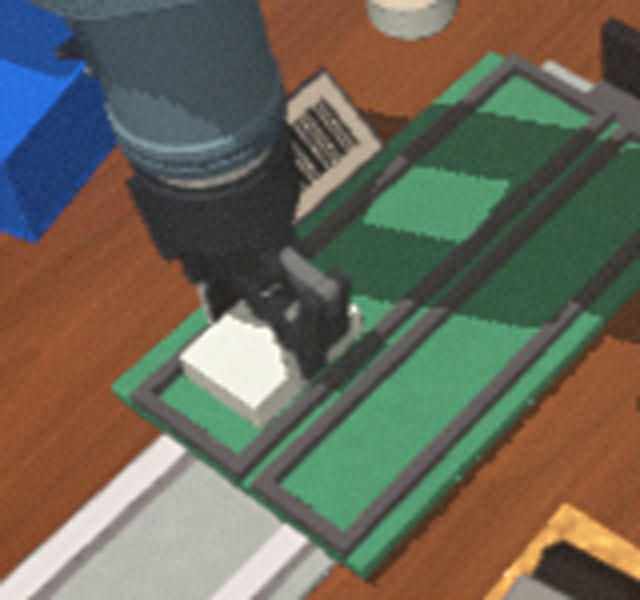

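Request:
arm_command(plan=[{"grip":0.4,"x":-0.001,"y":0,"z":-0.0015,"ax":0,"ay":0,"az":0},{"grip":0.85,"x":-0.001,"y":0,"z":-0.0015,"ax":0,"ay":0,"az":0},{"grip":0.85,"x":-0.001,"y":0,"z":-0.0015,"ax":0,"ay":0,"az":0},{"grip":0.85,"x":-0.001,"y":0,"z":0.005,"ax":0,"ay":0,"az":0},{"grip":0.85,"x":-0.001,"y":0,"z":0.05,"ax":0,"ay":0,"az":0},{"grip":0.85,"x":-0.001,"y":0,"z":0.11,"ax":0,"ay":0,"az":0},{"grip":1,"x":-0.04,"y":-0.05,"z":0.13,"ax":0,"ay":0,"az":-10},{"grip":1,"x":-0.07,"y":-0.1,"z":0.13,"ax":0,"ay":0,"az":-20},{"grip":1,"x":-0.09,"y":-0.16,"z":0.13,"ax":0,"ay":0,"az":-30},{"grip":1,"x":-0.09,"y":-0.22,"z":0.13,"ax":0,"ay":0,"az":-40}])

```text
time: 13.38
tcp_pos: [0.5214, -0.0189, 0.1765]
ee_rot: [2.886, 1.239, 0.002]
ft_force: [0.8, 0.0, -0.8]
width: 0.999
```

```bash
python3 -c "
from look import *
go(.528,-.381,.13,91.5)
snap('s8','side',(100,180,260,330),4)
look(('tube1','flat1'))"
```

```text
t 13.38 tcp [ 0.5214 -0.0189  0.1765] jaw 136.5 tilt 0.07 w 0.999 q6 0.51 F [ 0.8  0.  -0.8] | shift [ 0.0066 -0.3621 -0.0465] az -45.0
tube1 top 0.97 (np.int32(351), np.int32(201)) 517 [255 255 255] [ 0.5359 -0.2353  9.1137  0.9428]
tube1 top 0.96 (np.int32(347), np.int32(241)) 516 [254 252 252] [  0.4185  -0.22   -10.4641   0.9402]
tube1 top 0.59 (np.int32(389), np.int32(245)) 508 [254 252 251] [ 0.4101 -0.3374 11.1897  0.9201]
tube1 side 0.79 (np.int32(299), np.int32(175)) 632 [132 121 119] [ 0.5382 -0.2351  9.268   0.9281]
tube1 side 0.76 (np.int32(360), np.int32(168)) 636 [234 225 222] [ 0.4133 -0.3389 12.7921  0.9568]
tube1 side 0.74 (np.int32(338), np.int32(194)) 766 [223 208 205] [ 0.4209 -0.2198 -9.0268  0.9462]
flat1 top 0.84 (np.int32(193), np.int32(171)) 412 [255 254 253] [ 0.6299  0.219  -8.6156  0.6787]
flat1 top 0.82 (np.int32(338), np.int32(287)) 636 [189  51  49] [  0.2868  -0.2044 -71.9293   0.9555]
flat1 top 0.75 (np.int32(401), np.int32(206)) 603 [254 254 253] [ 0.5265 -0.3815  3.2667  0.9266]
flat1 top 0.62 (np.int32(389), np.int32(317)) 710 [56 53 56] [ 0.2117 -0.3223 47.9267  0.9546]
flat1 side 0.56 (np.int32(331), np.int32(146)) 568 [241 239 228] [ 0.5295 -0.3813  0.5262  0.9584]
```

View pics/s8_full.png

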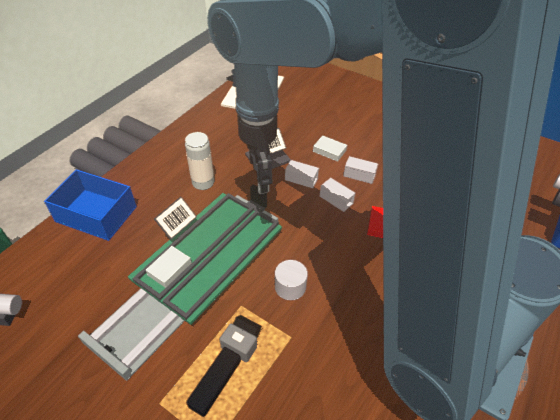

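Request:
arm_command(plan=[{"grip":1,"x":0.005,"y":-0.06,"z":0,"ax":0,"ay":0,"az":-10},{"grip":1,"x":0.005,"y":-0.12,"z":0,"ax":0,"ay":0,"az":-20},{"grip":1,"x":0.005,"y":-0.18,"z":0,"ax":0,"ay":0,"az":-30},{"grip":1,"x":0.006,"y":-0.24,"z":0,"ax":0,"ay":0,"az":-40},{"grip":1,"x":0.006,"y":-0.3,"z":-0.02,"ax":0,"ay":0,"az":-44.5},{"grip":1,"x":0.0066,"y":-0.355,"z":-0.04,"ax":0,"ay":0,"az":-44.5},{"grip":1,"x":0.0066,"y":-0.3625,"z":-0.09,"ax":0,"ay":0,"az":-44.5},{"grip":1,"x":0.0066,"y":-0.3625,"z":-0.1,"ax":0,"ay":0,"az":-44.5}])

```text
time: 14.82
tcp_pos: [0.5276, -0.3782, 0.0711]
ee_rot: [-3.135, -0.062, 0.009]
ft_force: [0.3, 0.3, -0.6]
width: 1.001
```

```bash
python3 -c "
from look import *
go(.528,-.3814,.0085,92)"
```

```text
t 14.82 tcp [ 0.5276 -0.3782  0.0711] jaw 92.3 tilt 0.46 w 1.001 q6 0.74 F [ 0.3  0.3 -0.6] | shift [ 0.0004 -0.0032 -0.0626] az -0.3
```

Request:
arm_command(plan=[{"grip":1,"x":0,"y":-0.001,"z":-0.05,"ax":0,"ay":0,"az":0},{"grip":1,"x":0,"y":-0.001,"z":-0.063,"ax":0,"ay":0,"az":0},{"grip":1,"x":0,"y":-0.001,"z":-0.066,"ax":0,"ay":0,"az":0},{"grip":0.5,"x":0,"y":-0.001,"z":-0.066,"ax":0,"ay":0,"az":0},{"grip":0.5,"x":0,"y":-0.001,"z":-0.066,"ax":0,"ay":0,"az":0},{"grip":0.4,"x":0,"y":-0.001,"z":-0.066,"ax":0,"ay":0,"az":0},{"grip":0.4,"x":0,"y":-0.001,"z":-0.066,"ax":0,"ay":0,"az":0}])

```text
time: 15.7
tcp_pos: [0.5305, -0.3822, 0.0119]
ee_rot: [3.138, 0.062, 0.005]
ft_force: [-0.1, 1.9, 6.3]
width: 0.627
```

```bash
python3 -c "
from look import *
go(.6024,.0147,.15,176.9)
snap('s9','side',(260,100,420,220),4)"
```

```text
t 15.70 tcp [ 0.5305 -0.3822  0.0119] jaw 92.2 tilt 0.23 w 0.627 q6 0.74 F [-0.1  1.9  6.3] | shift [0.0719 0.3969 0.1381] az 84.7
```

View pics/s9.png

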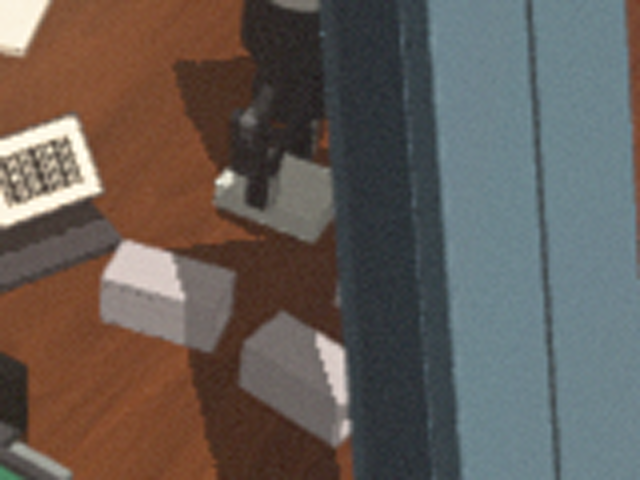

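Request:
arm_command(plan=[{"grip":0.4,"x":0,"y":0,"z":0.06,"ax":0,"ay":0,"az":0},{"grip":0.4,"x":0,"y":0.02,"z":0.12,"ax":0,"ay":0,"az":10},{"grip":0.4,"x":0.01,"y":0.06,"z":0.138,"ax":0,"ay":0,"az":20},{"grip":0.4,"x":0.02,"y":0.11,"z":0.138,"ax":0,"ay":0,"az":30},{"grip":0.4,"x":0.03,"y":0.17,"z":0.138,"ax":0,"ay":0,"az":40},{"grip":0.4,"x":0.04,"y":0.23,"z":0.138,"ax":0,"ay":0,"az":50},{"grip":0.4,"x":0.05,"y":0.29,"z":0.138,"ax":0,"ay":0,"az":60},{"grip":0.4,"x":0.06,"y":0.34,"z":0.138,"ax":0,"ay":0,"az":70},{"grip":0.4,"x":0.07,"y":0.38,"z":0.138,"ax":0,"ay":0,"az":80},{"grip":0.4,"x":0.072,"y":0.397,"z":0.13,"ax":0,"ay":0,"az":84.7},{"grip":0.4,"x":0.072,"y":0.397,"z":0.08,"ax":0,"ay":0,"az":84.7},{"grip":0.4,"x":0.072,"y":0.397,"z":0.055,"ax":0,"ay":0,"az":84.7}])

```text
time: 17.25
tcp_pos: [0.6, 0.0164, 0.0628]
ee_rot: [-2.277, -2.162, 0.002]
ft_force: [-0.2, 0.3, -2.0]
width: 0.627
```

```bash
python3 -c "
from look import *
go(.6024,.0147,.047,176.9)
snap('s10','side',(130,130,290,280),4)"
```

```text
t 17.25 tcp [0.6    0.0164 0.0628] jaw 177.0 tilt 0.13 w 0.627 q6 -0.11 F [-0.2  0.3 -2. ] | shift [ 0.0024 -0.0017 -0.0158] az -0.1
```

View pics/s10.png

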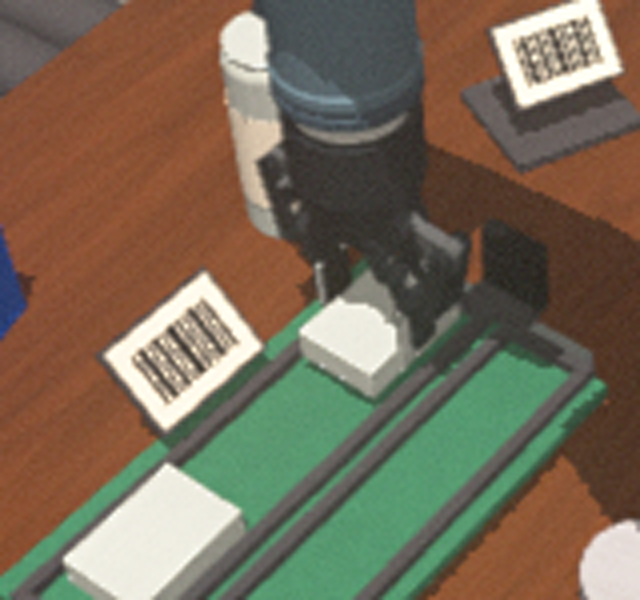

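Request:
arm_command(plan=[{"grip":0.4,"x":0.002,"y":-0.001,"z":-0.007,"ax":0,"ay":0,"az":0},{"grip":0.4,"x":0.002,"y":-0.001,"z":-0.012,"ax":0,"ay":0,"az":0},{"grip":0.4,"x":0.002,"y":-0.001,"z":-0.013,"ax":0,"ay":0,"az":0}])

```text
time: 17.68
tcp_pos: [0.6039, 0.0144, 0.0522]
ee_rot: [2.279, 2.16, 0.001]
ft_force: [0.5, 0.4, -2.5]
width: 0.632
```

Request:
arm_command(plan=[{"grip":0.4,"x":-0.001,"y":0,"z":-0.002,"ax":0,"ay":0,"az":0},{"grip":0.4,"x":-0.001,"y":0,"z":-0.004,"ax":0,"ay":0,"az":0},{"grip":0.4,"x":-0.001,"y":0,"z":-0.004,"ax":0,"ay":0,"az":0}])

```text
time: 18.05
tcp_pos: [0.6022, 0.0147, 0.0473]
ee_rot: [-2.28, -2.161, 0.0]
ft_force: [0.1, -0.1, -2.9]
width: 0.63
```

Request:
arm_command(plan=[{"grip":0.85,"x":0,"y":0,"z":0,"ax":0,"ay":0,"az":0},{"grip":0.85,"x":0,"y":0,"z":0,"ax":0,"ay":0,"az":0},{"grip":0.85,"x":0,"y":0,"z":0.01,"ax":0,"ay":0,"az":0},{"grip":0.85,"x":0,"y":0,"z":0.06,"ax":0,"ay":0,"az":0},{"grip":0.85,"x":0,"y":-0.02,"z":0.11,"ax":0,"ay":0,"az":-10},{"grip":0.85,"x":-0.02,"y":-0.06,"z":0.12,"ax":0,"ay":0,"az":-20},{"grip":0.85,"x":-0.03,"y":-0.1,"z":0.12,"ax":0,"ay":0,"az":-30},{"grip":0.85,"x":-0.04,"y":-0.14,"z":0.12,"ax":0,"ay":0,"az":-40},{"grip":0.85,"x":-0.05,"y":-0.18,"z":0.11,"ax":0,"ay":0,"az":-50},{"grip":0.85,"x":-0.06,"y":-0.22,"z":0.1,"ax":0,"ay":0,"az":-60},{"grip":0.85,"x":-0.065,"y":-0.25,"z":0.1,"ax":0,"ay":0,"az":-70},{"grip":0.85,"x":-0.065,"y":-0.25,"z":0.1,"ax":0,"ay":0,"az":-77.4}])

```text
time: 19.55
tcp_pos: [0.537, -0.238, 0.1481]
ee_rot: [3.13, 0.249, 0.001]
ft_force: [0.5, -0.2, -0.7]
width: 0.849
```

```bash
python3 -c "
from look import *
look(('tube1',))
go(.5372,-.2352,.012,99.5)
snap('s11','side',(90,130,300,310),3)"
```

```text
tube1 top 0.69 (np.int32(394), np.int32(248)) 288 [252 248 247] [  0.4012  -0.3489 -37.6649   0.5282]
tube1 side 0.84 (np.int32(339), np.int32(193)) 677 [122 113 109] [ 0.4224 -0.2204 -8.1162  0.9123]
tube1 side 0.77 (np.int32(308), np.int32(165)) 626 [120 111 108] [ 0.5396 -0.2734 10.9668  0.9533]
t 19.75 tcp [ 0.5374 -0.2353  0.1479] jaw 99.7 tilt 0.04 w 0.848 q6 0.80 F [-0.2 -0.3  0.3] | shift [-2.000e-04  1.000e-04 -1.359e-01] az -0.2
```

View pics/s11.png

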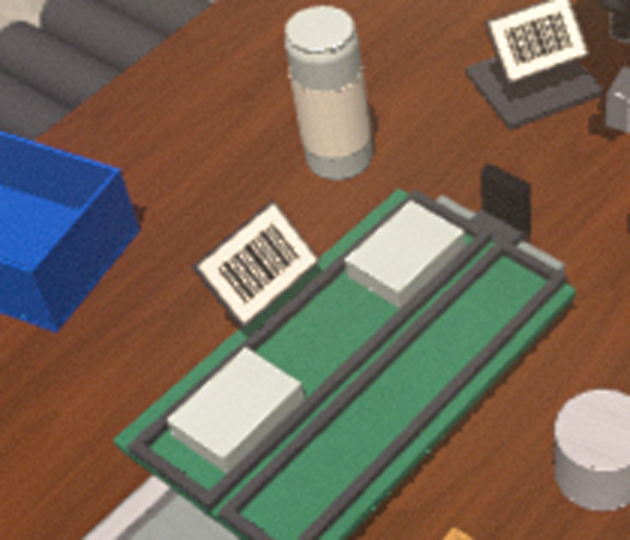

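```bash
python3 -c "
from look import *
snap('s12','side',(240,90,420,250),4)
look(('tube1',),('side',))"
```

```text
tube1 side 0.94 (np.int32(309), np.int32(168)) 604 [117 108 106] [ 0.54   -0.2729 11.1099  0.926 ]
tube1 side 0.77 (np.int32(338), np.int32(192)) 667 [121 112 113] [ 0.4237 -0.2205 -9.97    0.9091]
```

View pics/s12.png

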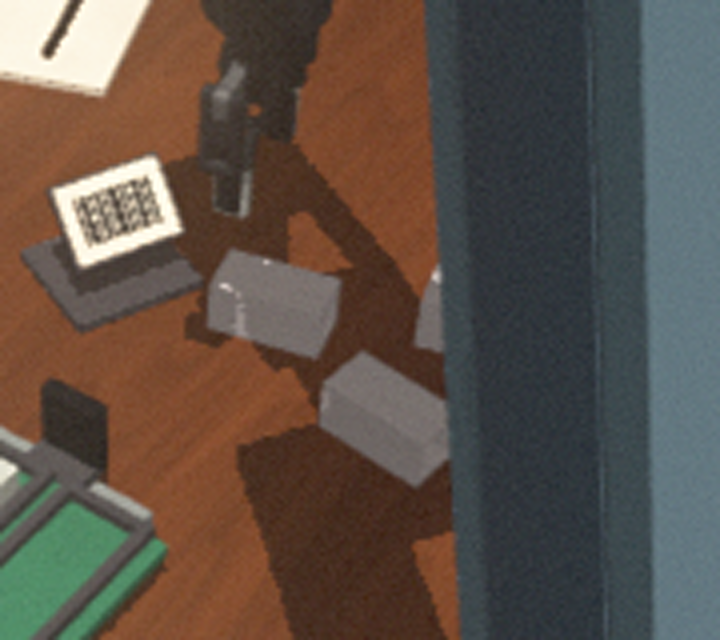

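Request:
arm_command(plan=[{"grip":0.9,"x":0.001,"y":-0.0377,"z":0,"ax":0,"ay":0,"az":1.3},{"grip":0.9,"x":0.001,"y":-0.0377,"z":-0.05,"ax":0,"ay":0,"az":1.3},{"grip":0.9,"x":0.001,"y":-0.0377,"z":-0.1,"ax":0,"ay":0,"az":1.3},{"grip":0.9,"x":0.001,"y":-0.0377,"z":-0.13,"ax":0,"ay":0,"az":1.3},{"grip":0.9,"x":0.001,"y":-0.0377,"z":-0.137,"ax":0,"ay":0,"az":1.3},{"grip":0.5,"x":0.001,"y":-0.0377,"z":-0.137,"ax":0,"ay":0,"az":1.3},{"grip":0.3,"x":0.001,"y":-0.0377,"z":-0.137,"ax":0,"ay":0,"az":1.3},{"grip":0.3,"x":0.001,"y":-0.0377,"z":-0.137,"ax":0,"ay":0,"az":1.3},{"grip":0.3,"x":0.001,"y":-0.0377,"z":-0.137,"ax":0,"ay":0,"az":1.3}])

```text
time: 21.08
tcp_pos: [0.5396, -0.2738, 0.0123]
ee_rot: [3.125, 0.297, 0.004]
ft_force: [0.2, 0.9, 6.7]
width: 0.455
```

```bash
python3 -c "
from look import *
R=Ro.from_euler('z',-3.1,degrees=True).as_matrix()[:2,:2]
for y in(-.095,0,.095): print(np.array([.5246,.1125])+R@[0,y])
go(.5297,.2073,.15,176.9)
snap('s13','side',(240,90,420,250),4)"
```

```text
[0.51946251 0.01763902]
[0.5246 0.1125]
[0.52973749 0.20736098]
t 21.07 tcp [ 0.5396 -0.2738  0.0123] jaw 100.9 tilt 0.21 w 0.455 q6 0.73 F [0.2 0.9 6.7] | shift [-0.0099  0.4811  0.1377] az 76.0
```

View pics/s13.png

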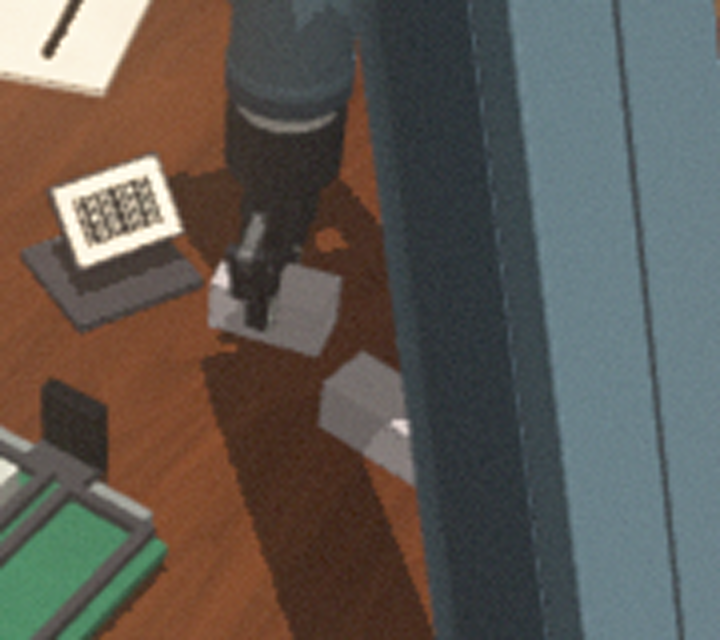

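Request:
arm_command(plan=[{"grip":0.3,"x":0,"y":0,"z":0.06,"ax":0,"ay":0,"az":0},{"grip":0.3,"x":0,"y":0.02,"z":0.11,"ax":0,"ay":0,"az":8},{"grip":0.3,"x":0,"y":0.08,"z":0.12,"ax":0,"ay":0,"az":18},{"grip":0.3,"x":0,"y":0.14,"z":0.12,"ax":0,"ay":0,"az":28},{"grip":0.3,"x":0,"y":0.2,"z":0.12,"ax":0,"ay":0,"az":38},{"grip":0.3,"x":0,"y":0.26,"z":0.12,"ax":0,"ay":0,"az":48},{"grip":0.3,"x":-0.01,"y":0.32,"z":0.12,"ax":0,"ay":0,"az":58},{"grip":0.3,"x":-0.01,"y":0.38,"z":0.12,"ax":0,"ay":0,"az":68},{"grip":0.3,"x":-0.01,"y":0.44,"z":0.12,"ax":0,"ay":0,"az":76},{"grip":0.3,"x":-0.01,"y":0.481,"z":0.11,"ax":0,"ay":0,"az":76},{"grip":0.3,"x":-0.01,"y":0.481,"z":0.08,"ax":0,"ay":0,"az":76},{"grip":0.3,"x":-0.01,"y":0.481,"z":0.06,"ax":0,"ay":0,"az":76}])

```text
time: 22.62
tcp_pos: [0.5272, 0.2088, 0.0692]
ee_rot: [-2.279, -2.161, 0.002]
ft_force: [-0.0, -0.3, -2.5]
width: 0.461
```

Request:
arm_command(plan=[{"grip":0.3,"x":0,"y":0,"z":-0.01,"ax":0,"ay":0,"az":0},{"grip":0.3,"x":0,"y":0,"z":-0.01,"ax":0,"ay":0,"az":0}])

```text
time: 22.88
tcp_pos: [0.5279, 0.2077, 0.0599]
ee_rot: [-2.281, -2.159, 0.002]
ft_force: [-0.5, -0.1, -3.2]
width: 0.458
```

```bash
python3 -c "
from look import *
go(.5297,.2073,.0473,176.9)
snap('s14','side',(90,180,280,340),4)"
```

```text
t 22.88 tcp [0.5279 0.2077 0.0599] jaw 176.8 tilt 0.07 w 0.458 q6 0.23 F [-0.5 -0.1 -3.2] | shift [ 0.0018 -0.0004 -0.0126] az 0.1
```

View pics/s14.png

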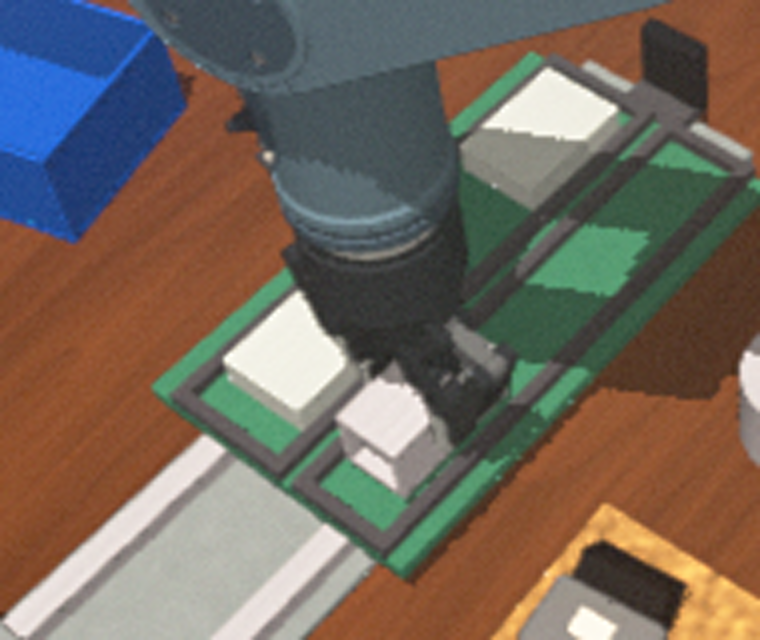

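Aligned over the narrow trough. I'll lower it the rest of the way.

Request:
arm_command(plan=[{"grip":0.3,"x":0.0015,"y":0,"z":-0.006,"ax":0,"ay":0,"az":0},{"grip":0.3,"x":0.0015,"y":0,"z":-0.011,"ax":0,"ay":0,"az":0},{"grip":0.3,"x":0.0015,"y":0,"z":-0.011,"ax":0,"ay":0,"az":0}])

```text
time: 23.3
tcp_pos: [0.5295, 0.2079, 0.049]
ee_rot: [-2.282, -2.159, 0.001]
ft_force: [0.5, 0.2, -3.4]
width: 0.459
```

Request:
arm_command(plan=[{"grip":0.7,"x":0,"y":0,"z":-0.001,"ax":0,"ay":0,"az":0},{"grip":0.7,"x":0,"y":0,"z":-0.001,"ax":0,"ay":0,"az":0},{"grip":0.7,"x":0,"y":0,"z":0.02,"ax":0,"ay":0,"az":0},{"grip":0.7,"x":0,"y":0,"z":0.08,"ax":0,"ay":0,"az":0},{"grip":0.9,"x":-0.01,"y":-0.05,"z":0.11,"ax":0,"ay":0,"az":-10},{"grip":0.9,"x":-0.02,"y":-0.11,"z":0.11,"ax":0,"ay":0,"az":-20},{"grip":0.9,"x":-0.03,"y":-0.17,"z":0.11,"ax":0,"ay":0,"az":-30},{"grip":0.9,"x":-0.04,"y":-0.23,"z":0.11,"ax":0,"ay":0,"az":-40},{"grip":0.9,"x":-0.06,"y":-0.28,"z":0.11,"ax":0,"ay":0,"az":-50},{"grip":0.9,"x":-0.08,"y":-0.33,"z":0.11,"ax":0,"ay":0,"az":-60},{"grip":0.9,"x":-0.1,"y":-0.38,"z":0.11,"ax":0,"ay":0,"az":-70},{"grip":0.9,"x":-0.108,"y":-0.4,"z":0.11,"ax":0,"ay":0,"az":-80}])

```text
time: 24.8
tcp_pos: [0.421, -0.1947, 0.1599]
ee_rot: [3.135, 0.174, 0.001]
ft_force: [0.5, 0.2, -0.8]
width: 0.899
```

```bash
python3 -c "
from look import *
look(('tube1',))
go(.4213,-.220,.012,80.3)
snap('s15','side',(90,180,280,340),4)"
```

```text
tube1 top 0.74 (np.int32(348), np.int32(248)) 270 [184 171 170] [ 0.4107 -0.2185 -9.4102  0.5274]
tube1 top 0.57 (np.int32(194), np.int32(200)) 590 [255 253 253] [ 0.5384  0.2122 89.8583  0.8861]
tube1 side 0.66 (np.int32(196), np.int32(283)) 1064 [228 219 213] [ 0.5511  0.1884 87.4061  0.9486]
tube1 side 0.58 (np.int32(341), np.int32(196)) 741 [123 115 111] [  0.4232  -0.2219 -10.7071   0.9597]
tube1 side 0.57 (np.int32(357), np.int32(168)) 559 [124 118 113] [ 0.4222 -0.3382 17.0238  0.8634]
t 25.00 tcp [ 0.4219 -0.1921  0.1596] jaw 96.9 tilt 0.04 w 0.901 q6 0.78 F [ 0.1 -0.1 -0.2] | shift [-0.0006 -0.0279 -0.1476] az -16.6
```

View pics/s15_full.png

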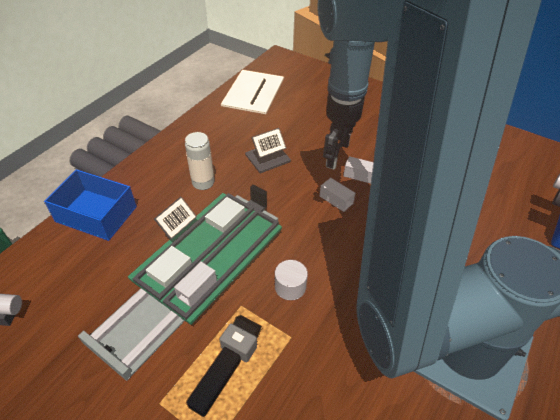

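Request:
arm_command(plan=[{"grip":0.9,"x":0,"y":-0.0285,"z":0,"ax":0,"ay":0,"az":-10},{"grip":0.9,"x":0,"y":-0.0285,"z":-0.04,"ax":0,"ay":0,"az":-16.8},{"grip":0.9,"x":0,"y":-0.0285,"z":-0.09,"ax":0,"ay":0,"az":-16.8},{"grip":0.9,"x":0,"y":-0.0285,"z":-0.135,"ax":0,"ay":0,"az":-16.8},{"grip":0.9,"x":0,"y":-0.0285,"z":-0.148,"ax":0,"ay":0,"az":-16.8},{"grip":0.5,"x":0,"y":-0.0285,"z":-0.148,"ax":0,"ay":0,"az":-16.8},{"grip":0.3,"x":0,"y":-0.0285,"z":-0.148,"ax":0,"ay":0,"az":-16.8},{"grip":0.3,"x":0,"y":-0.0285,"z":-0.148,"ax":0,"ay":0,"az":-16.8},{"grip":0.3,"x":0,"y":-0.0285,"z":-0.148,"ax":0,"ay":0,"az":-16.8}])

```text
time: 26.18
tcp_pos: [0.4233, -0.2214, 0.0131]
ee_rot: [3.128, -0.272, 0.006]
ft_force: [0.5, 1.8, 7.1]
width: 0.457
```

```bash
python3 -c "
from look import *
go(.5246,.1125,.15,176.9)
snap('s16','side',(240,90,420,250),4)"
```

```text
t 26.18 tcp [ 0.4233 -0.2214  0.0131] jaw 80.1 tilt 0.23 w 0.457 q6 1.03 F [0.5 1.8 7.1] | shift [0.1013 0.3339 0.1369] az -83.2
```

View pics/s16.png

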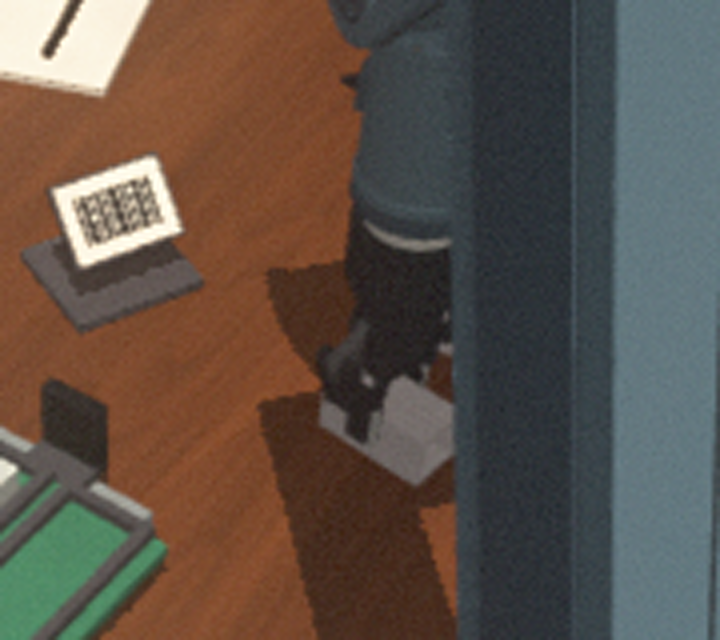

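Request:
arm_command(plan=[{"grip":0.3,"x":0,"y":0,"z":0.06,"ax":0,"ay":0,"az":0},{"grip":0.3,"x":0,"y":0.01,"z":0.11,"ax":0,"ay":0,"az":8},{"grip":0.3,"x":0.01,"y":0.04,"z":0.13,"ax":0,"ay":0,"az":18},{"grip":0.3,"x":0.02,"y":0.08,"z":0.13,"ax":0,"ay":0,"az":28},{"grip":0.3,"x":0.04,"y":0.12,"z":0.13,"ax":0,"ay":0,"az":38},{"grip":0.3,"x":0.05,"y":0.16,"z":0.13,"ax":0,"ay":0,"az":48},{"grip":0.3,"x":0.06,"y":0.2,"z":0.13,"ax":0,"ay":0,"az":58},{"grip":0.3,"x":0.08,"y":0.24,"z":0.13,"ax":0,"ay":0,"az":68},{"grip":0.3,"x":0.09,"y":0.28,"z":0.13,"ax":0,"ay":0,"az":78},{"grip":0.3,"x":0.1,"y":0.31,"z":0.13,"ax":0,"ay":0,"az":88},{"grip":0.3,"x":0.1013,"y":0.334,"z":0.12,"ax":0,"ay":0,"az":96.8},{"grip":0.3,"x":0.1013,"y":0.334,"z":0.09,"ax":0,"ay":0,"az":96.8}])

```text
time: 27.72
tcp_pos: [0.5244, 0.1153, 0.1027]
ee_rot: [2.275, 2.162, 0.006]
ft_force: [0.6, -0.8, -2.4]
width: 0.458
```

Request:
arm_command(plan=[{"grip":0.3,"x":0,"y":0,"z":-0.03,"ax":0,"ay":0,"az":0},{"grip":0.3,"x":0,"y":0,"z":-0.04,"ax":0,"ay":0,"az":0},{"grip":0.3,"x":0,"y":0,"z":-0.04,"ax":0,"ay":0,"az":0}])

```text
time: 28.1
tcp_pos: [0.5228, 0.1133, 0.0612]
ee_rot: [-2.281, -2.159, 0.001]
ft_force: [0.6, 0.8, -3.2]
width: 0.456
```

```bash
python3 -c "
from look import *
go(.5246,.1125,.0481,176.9)
snap('s17','side',(90,180,280,340),4)"
```

```text
t 28.10 tcp [0.5228 0.1133 0.0612] jaw 176.8 tilt 0.06 w 0.456 q6 0.06 F [ 0.6  0.8 -3.2] | shift [ 0.0018 -0.0008 -0.0131] az 0.1
```

View pics/s17.png

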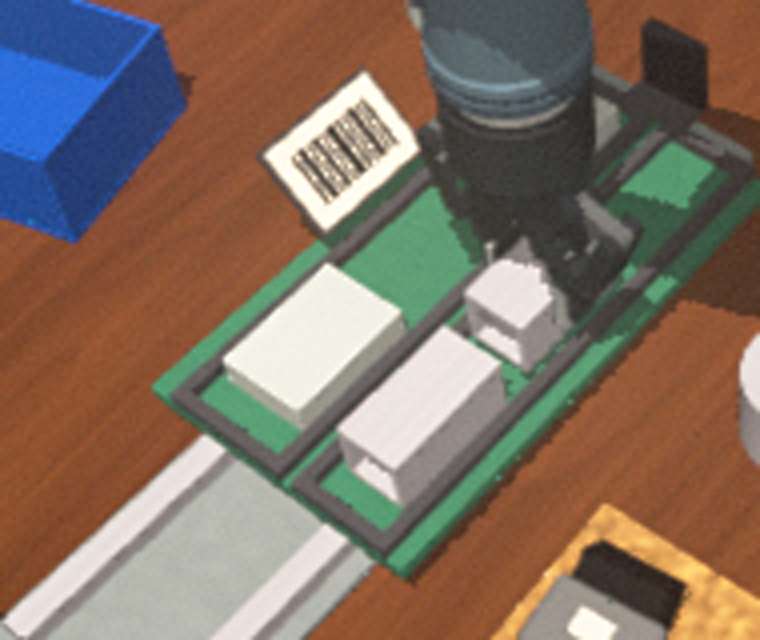

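Request:
arm_command(plan=[{"grip":0.3,"x":0.0015,"y":0,"z":-0.006,"ax":0,"ay":0,"az":0},{"grip":0.3,"x":0.0015,"y":0,"z":-0.012,"ax":0,"ay":0,"az":0},{"grip":0.3,"x":0.0015,"y":0,"z":-0.012,"ax":0,"ay":0,"az":0}])

```text
time: 28.52
tcp_pos: [0.5242, 0.1134, 0.049]
ee_rot: [-2.281, -2.159, 0.001]
ft_force: [-1.4, 0.3, -3.3]
width: 0.458
```

Request:
arm_command(plan=[{"grip":0.7,"x":0,"y":0,"z":-0.001,"ax":0,"ay":0,"az":0},{"grip":0.7,"x":0,"y":0,"z":-0.001,"ax":0,"ay":0,"az":0},{"grip":0.7,"x":0,"y":0,"z":0.02,"ax":0,"ay":0,"az":0},{"grip":0.7,"x":0,"y":0,"z":0.08,"ax":0,"ay":0,"az":0},{"grip":0.9,"x":-0.01,"y":-0.05,"z":0.11,"ax":0,"ay":0,"az":-10},{"grip":0.9,"x":-0.02,"y":-0.11,"z":0.11,"ax":0,"ay":0,"az":-20},{"grip":0.9,"x":-0.03,"y":-0.17,"z":0.11,"ax":0,"ay":0,"az":-30},{"grip":0.9,"x":-0.04,"y":-0.23,"z":0.11,"ax":0,"ay":0,"az":-40},{"grip":0.9,"x":-0.06,"y":-0.28,"z":0.11,"ax":0,"ay":0,"az":-50},{"grip":0.9,"x":-0.08,"y":-0.33,"z":0.11,"ax":0,"ay":0,"az":-60},{"grip":0.9,"x":-0.1,"y":-0.38,"z":0.11,"ax":0,"ay":0,"az":-70},{"grip":0.9,"x":-0.11,"y":-0.43,"z":0.11,"ax":0,"ay":0,"az":-75}])

```text
time: 30.02
tcp_pos: [0.4137, -0.3182, 0.16]
ee_rot: [3.125, 0.317, 0.001]
ft_force: [0.0, -0.5, 0.2]
width: 0.9
```

```bash
python3 -c "
from look import *
look(('tube1',))
go(.4118,-.338,.012,102)
snap('s18','side',(90,180,280,340),4)"
```

```text
tube1 top 0.86 (np.int32(228), np.int32(198)) 537 [254 252 252] [ 0.5325  0.1137 86.8195  0.9373]
tube1 top 0.83 (np.int32(194), np.int32(198)) 582 [254 251 250] [  0.5374   0.2125 -89.3032   0.9044]
tube1 side 0.98 (np.int32(226), np.int32(254)) 895 [217 204 198] [ 0.545   0.0892 86.9915  0.9596]
tube1 side 0.92 (np.int32(352), np.int32(170)) 392 [117 109 105] [  0.43    -0.3408 -58.5687   0.6412]
tube1 side 0.78 (np.int32(193), np.int32(283)) 1094 [218 203 198] [ 0.5508  0.1906 86.8037  0.9256]
t 30.23 tcp [ 0.4142 -0.3173  0.1594] jaw 101.7 tilt 0.02 w 0.896 q6 0.50 F [-0.7 -0.   0.6] | shift [-0.0024 -0.0207 -0.1474] az 0.3
```

View pics/s18_full.png

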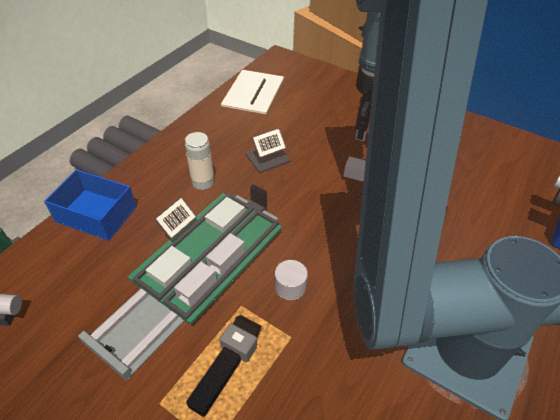

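Request:
arm_command(plan=[{"grip":0.9,"x":-0.002,"y":-0.0207,"z":0,"ax":0,"ay":0,"az":0.3},{"grip":0.9,"x":-0.002,"y":-0.0207,"z":-0.05,"ax":0,"ay":0,"az":0.3},{"grip":0.9,"x":-0.002,"y":-0.0207,"z":-0.1,"ax":0,"ay":0,"az":0.3},{"grip":0.9,"x":-0.002,"y":-0.0207,"z":-0.138,"ax":0,"ay":0,"az":0.3},{"grip":0.9,"x":-0.002,"y":-0.0207,"z":-0.148,"ax":0,"ay":0,"az":0.3},{"grip":0.5,"x":-0.002,"y":-0.0207,"z":-0.148,"ax":0,"ay":0,"az":0.3},{"grip":0.3,"x":-0.002,"y":-0.0207,"z":-0.148,"ax":0,"ay":0,"az":0.3},{"grip":0.3,"x":-0.002,"y":-0.0207,"z":-0.148,"ax":0,"ay":0,"az":0.3},{"grip":0.3,"x":-0.002,"y":-0.0207,"z":-0.148,"ax":0,"ay":0,"az":0.3}])

```text
time: 31.4
tcp_pos: [0.4137, -0.3384, 0.0132]
ee_rot: [3.121, 0.332, 0.004]
ft_force: [-0.1, 1.1, 6.9]
width: 0.458
```

```bash
python3 -c "
from look import *
go(.5194,.0176,.15,176.9)"
```

```text
t 31.40 tcp [ 0.4137 -0.3384  0.0132] jaw 102.2 tilt 0.23 w 0.458 q6 0.46 F [-0.1  1.1  6.9] | shift [0.1057 0.356  0.1368] az 74.7
```

Request:
arm_command(plan=[{"grip":0.3,"x":0,"y":0,"z":0.06,"ax":0,"ay":0,"az":0},{"grip":0.3,"x":0,"y":0.02,"z":0.11,"ax":0,"ay":0,"az":8},{"grip":0.3,"x":0.01,"y":0.06,"z":0.13,"ax":0,"ay":0,"az":18},{"grip":0.3,"x":0.03,"y":0.11,"z":0.13,"ax":0,"ay":0,"az":28},{"grip":0.3,"x":0.05,"y":0.16,"z":0.13,"ax":0,"ay":0,"az":38},{"grip":0.3,"x":0.07,"y":0.21,"z":0.13,"ax":0,"ay":0,"az":48},{"grip":0.3,"x":0.08,"y":0.26,"z":0.13,"ax":0,"ay":0,"az":58},{"grip":0.3,"x":0.09,"y":0.31,"z":0.13,"ax":0,"ay":0,"az":68},{"grip":0.3,"x":0.106,"y":0.356,"z":0.13,"ax":0,"ay":0,"az":74.7},{"grip":0.3,"x":0.106,"y":0.356,"z":0.1,"ax":0,"ay":0,"az":74.7},{"grip":0.3,"x":0.106,"y":0.356,"z":0.06,"ax":0,"ay":0,"az":74.7},{"grip":0.3,"x":0.106,"y":0.356,"z":0.05,"ax":0,"ay":0,"az":74.7}])

```text
time: 32.9
tcp_pos: [0.5164, 0.0194, 0.0594]
ee_rot: [-2.278, -2.157, 0.005]
ft_force: [-0.2, -0.5, -2.9]
width: 0.454
```

```bash
python3 -c "
from look import *
go(.5194,.0176,.048,176.9)
snap('s19','side',(130,160,320,320),4)"
```

```text
t 32.90 tcp [0.5164 0.0194 0.0594] jaw 176.9 tilt 0.28 w 0.454 q6 -0.12 F [-0.2 -0.5 -2.9] | shift [ 0.003  -0.0018 -0.0114] az 0.0
```

View pics/s19.png

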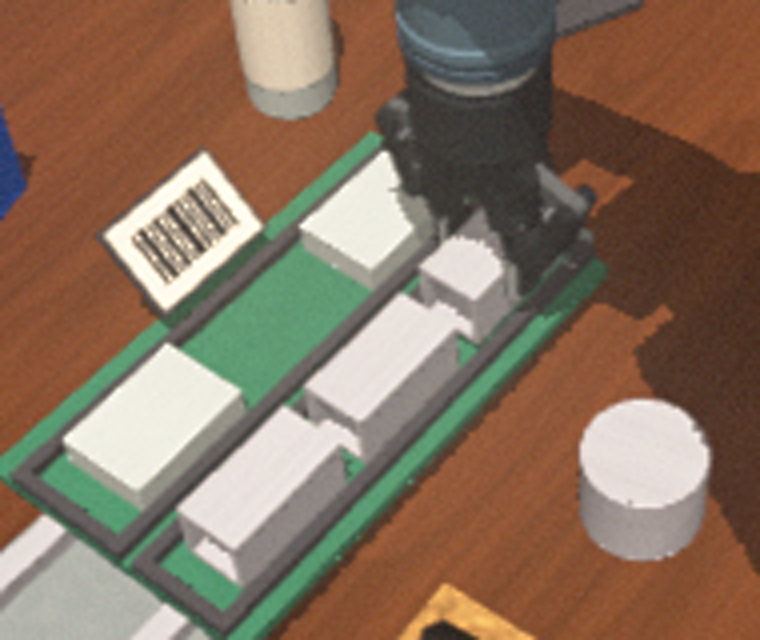

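Request:
arm_command(plan=[{"grip":0.3,"x":0.0015,"y":-0.001,"z":-0.004,"ax":0,"ay":0,"az":0},{"grip":0.3,"x":0.0015,"y":-0.001,"z":-0.006,"ax":0,"ay":0,"az":0},{"grip":0.3,"x":0.0015,"y":-0.001,"z":-0.008,"ax":0,"ay":0,"az":0},{"grip":0.3,"x":0.0015,"y":-0.001,"z":-0.008,"ax":0,"ay":0,"az":0}])

```text
time: 33.45
tcp_pos: [0.5203, 0.0177, 0.0537]
ee_rot: [2.281, 2.159, 0.001]
ft_force: [-0.0, -0.6, -2.4]
width: 0.458
```

Request:
arm_command(plan=[{"grip":0.3,"x":-0.0005,"y":0,"z":-0.004,"ax":0,"ay":0,"az":0},{"grip":0.3,"x":-0.0005,"y":0,"z":-0.005,"ax":0,"ay":0,"az":0},{"grip":0.7,"x":-0.0005,"y":0,"z":-0.005,"ax":0,"ay":0,"az":0},{"grip":0.7,"x":-0.0005,"y":0,"z":-0.005,"ax":0,"ay":0,"az":0},{"grip":0.7,"x":-0.0005,"y":0,"z":0.02,"ax":0,"ay":0,"az":0},{"grip":0.7,"x":-0.0005,"y":0,"z":0.07,"ax":0,"ay":0,"az":0},{"grip":0,"x":0.01,"y":-0.05,"z":0.11,"ax":0,"ay":0,"az":0},{"grip":0,"x":0.03,"y":-0.1,"z":0.11,"ax":0,"ay":0,"az":0},{"grip":0,"x":0.0385,"y":-0.15,"z":0.11,"ax":0,"ay":0,"az":0}])

```text
time: 34.58
tcp_pos: [0.5601, -0.134, 0.1647]
ee_rot: [2.279, 2.158, 0.002]
ft_force: [1.2, 0.2, -0.3]
width: 0.06
```

```bash
python3 -c "
from look import *
look(('tube1','flat1'))
go(.559,-.13,.05,176.9)
snap('s20','side',(90,160,300,340),3.5)
snap('t20','top',(110,120,300,250),4)"
```

```text
tube1 top 0.92 (np.int32(193), np.int32(199)) 516 [254 253 252] [ 0.5377  0.2126 86.542   0.9416]
tube1 top 0.77 (np.int32(230), np.int32(201)) 481 [254 252 251] [  0.5331   0.1153 -89.5538   0.9317]
tube1 side 0.86 (np.int32(224), np.int32(253)) 992 [226 218 212] [ 0.546   0.0893 85.0691  0.9054]
tube1 side 0.68 (np.int32(250), np.int32(227)) 805 [227 218 211] [ 5.40900e-01 -1.24000e-02  8.47646e+01  9.40600e-01]
tube1 side 0.56 (np.int32(196), np.int32(286)) 1041 [229 221 216] [ 0.5514  0.189  86.8355  0.9472]
flat1 top 0.88 (np.int32(201), np.int32(169)) 631 [254 254 252] [ 0.624   0.2052 87.8821  0.9215]
flat1 top 0.73 (np.int32(387), np.int32(319)) 699 [54 52 53] [ 0.2103 -0.3235 47.3189  0.9478]
flat1 top 0.64 (np.int32(340), np.int32(286)) 607 [184  50  47] [  0.2855  -0.2031 -71.9305   0.9248]
flat1 side 0.91 (np.int32(223), np.int32(212)) 812 [235 231 220] [ 6.27300e-01 -1.40000e-02  8.54756e+01  9.47800e-01]
flat1 side 0.69 (np.int32(171), np.int32(264)) 1008 [236 233 221] [ 0.6373  0.1836 87.0291  0.9605]
t 34.98 tcp [ 0.5583 -0.1308  0.1633] jaw 176.9 tilt 0.03 w -0.001 q6 -0.37 F [-0.5  0.6 -0.5] | shift [ 0.0007  0.0008 -0.1133] az -0.0
```

View pics/s20.png

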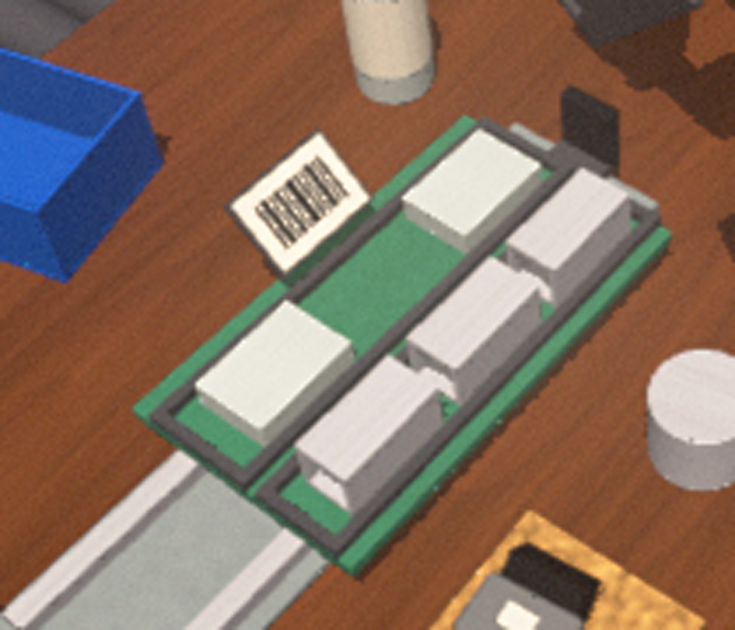

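View pics/t20.png

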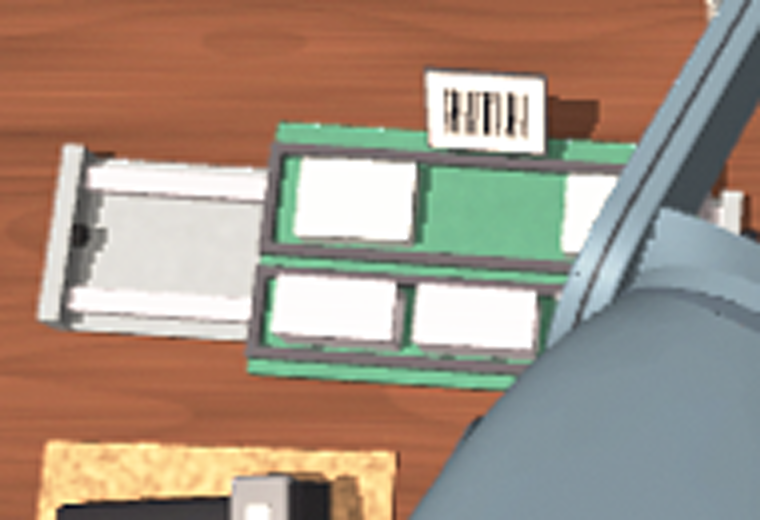

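Request:
arm_command(plan=[{"grip":0,"x":0.001,"y":0,"z":-0.05,"ax":0,"ay":0,"az":0},{"grip":0,"x":0.001,"y":0,"z":-0.1,"ax":0,"ay":0,"az":0},{"grip":0,"x":0.001,"y":0,"z":-0.113,"ax":0,"ay":0,"az":0},{"grip":0,"x":0.002,"y":0.025,"z":-0.113,"ax":0,"ay":0,"az":0},{"grip":0,"x":0.003,"y":0.037,"z":-0.113,"ax":0,"ay":0,"az":0},{"grip":0,"x":0.004,"y":0.05,"z":-0.113,"ax":0,"ay":0,"az":0},{"grip":0,"x":0.0045,"y":0.062,"z":-0.113,"ax":0,"ay":0,"az":0},{"grip":0,"x":0.005,"y":0.075,"z":-0.113,"ax":0,"ay":0,"az":0},{"grip":0,"x":0.006,"y":0.087,"z":-0.113,"ax":0,"ay":0,"az":0},{"grip":0,"x":0.0065,"y":0.1,"z":-0.113,"ax":0,"ay":0,"az":0}])

```text
time: 36.33
tcp_pos: [0.5659, -0.0317, 0.0508]
ee_rot: [2.281, 2.158, 0.001]
ft_force: [1.0, -3.6, 2.2]
width: 0.001
```

```bash
python3 -c "
from look import *
go(.56,.036,.05,176.9)
snap('s21','side',(90,160,300,340),3.5)"
```

```text
t 36.33 tcp [ 0.5659 -0.0317  0.0508] jaw 176.8 tilt 0.10 w 0.001 q6 -0.20 F [ 1.  -3.6  2.2] | shift [-0.0059  0.0677 -0.0008] az 0.1
```

View pics/s21.png

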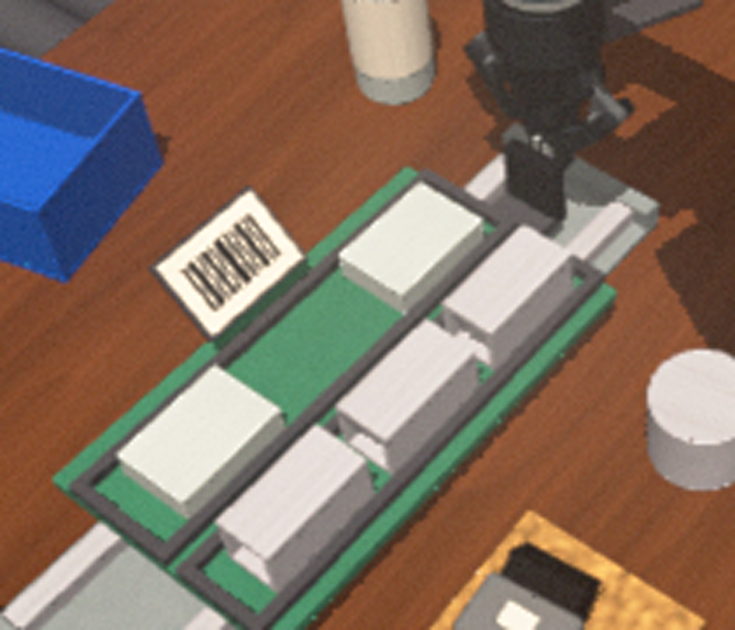

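Pushing smoothly at about 3.6 N. I'll continue to the stop.

Request:
arm_command(plan=[{"grip":0,"x":0.0005,"y":0.0125,"z":0,"ax":0,"ay":0,"az":0},{"grip":0,"x":0.001,"y":0.025,"z":0,"ax":0,"ay":0,"az":0},{"grip":0,"x":0.002,"y":0.037,"z":0,"ax":0,"ay":0,"az":0},{"grip":0,"x":0.0025,"y":0.048,"z":0,"ax":0,"ay":0,"az":0},{"grip":0,"x":0.003,"y":0.056,"z":0,"ax":0,"ay":0,"az":0},{"grip":0,"x":0.003,"y":0.06,"z":0,"ax":0,"ay":0,"az":0},{"grip":0,"x":0.003,"y":0.062,"z":0,"ax":0,"ay":0,"az":0}])

```text
time: 37.25
tcp_pos: [0.568, 0.03, 0.0502]
ee_rot: [-2.281, -2.16, 0.0]
ft_force: [0.9, -3.9, -1.0]
width: 0.001
```

Request:
arm_command(plan=[{"grip":0,"x":0,"y":0.003,"z":0,"ax":0,"ay":0,"az":0},{"grip":0,"x":0,"y":0.005,"z":0,"ax":0,"ay":0,"az":0},{"grip":0,"x":0,"y":0.005,"z":0,"ax":0,"ay":0,"az":0}])

```text
time: 37.62
tcp_pos: [0.5679, 0.035, 0.0503]
ee_rot: [-2.281, -2.159, -0.0]
ft_force: [1.4, -0.4, -0.4]
width: -0.002
```

Request:
arm_command(plan=[{"grip":0,"x":0,"y":0.002,"z":0,"ax":0,"ay":0,"az":0},{"grip":0,"x":0,"y":0.004,"z":0,"ax":0,"ay":0,"az":0},{"grip":0,"x":0,"y":0.004,"z":0,"ax":0,"ay":0,"az":0}])

```text
time: 38.0
tcp_pos: [0.568, 0.0358, 0.0503]
ee_rot: [2.279, 2.158, -0.005]
ft_force: [-0.7, -14.2, -1.0]
width: 0.0
```

Request:
arm_command(plan=[{"grip":0,"x":0,"y":0.002,"z":0,"ax":0,"ay":0,"az":0},{"grip":0,"x":0,"y":0.004,"z":0,"ax":0,"ay":0,"az":0},{"grip":0,"x":0,"y":0.004,"z":0,"ax":0,"ay":0,"az":0}])

```text
time: 38.38
tcp_pos: [0.568, 0.0358, 0.0504]
ee_rot: [2.276, 2.156, -0.012]
ft_force: [-2.1, -29.9, -0.2]
width: -0.005
```

Request:
arm_command(plan=[{"grip":0,"x":0,"y":-0.01,"z":0,"ax":0,"ay":0,"az":0},{"grip":0,"x":0,"y":-0.035,"z":0.01,"ax":0,"ay":0,"az":0},{"grip":0,"x":0,"y":-0.06,"z":0.06,"ax":0,"ay":0,"az":0},{"grip":0.9,"x":-0.03,"y":-0.1,"z":0.12,"ax":0,"ay":0,"az":0},{"grip":0.9,"x":-0.07,"y":-0.14,"z":0.15,"ax":0,"ay":0,"az":0}])

```text
time: 39.0
tcp_pos: [0.5079, -0.0875, 0.1939]
ee_rot: [2.279, 2.16, 0.004]
ft_force: [-0.4, 0.3, 0.3]
width: 0.422
```

```bash
python3 -c "
from look import *
snap('t22','top',(112,120,212,195),8)
im=cv2.imread('pics/t22_full.png'); cv2.imwrite('pics/t22b.png',cv2.resize(im[225:290,112:212],None,fx=8,fy=8,interpolation=cv2.INTER_CUBIC))
snap('s22','side',(50,200,310,410),3)
go(0,0,0)"
```

```text
t 39.10 tcp [ 0.5069 -0.09    0.1957] jaw 176.7 tilt 0.32 w 0.594 q6 -0.33 F [ 0.   0.  -0.1] | shift [-0.5069  0.09   -0.1957] az 0.0
```

View pics/t22.png

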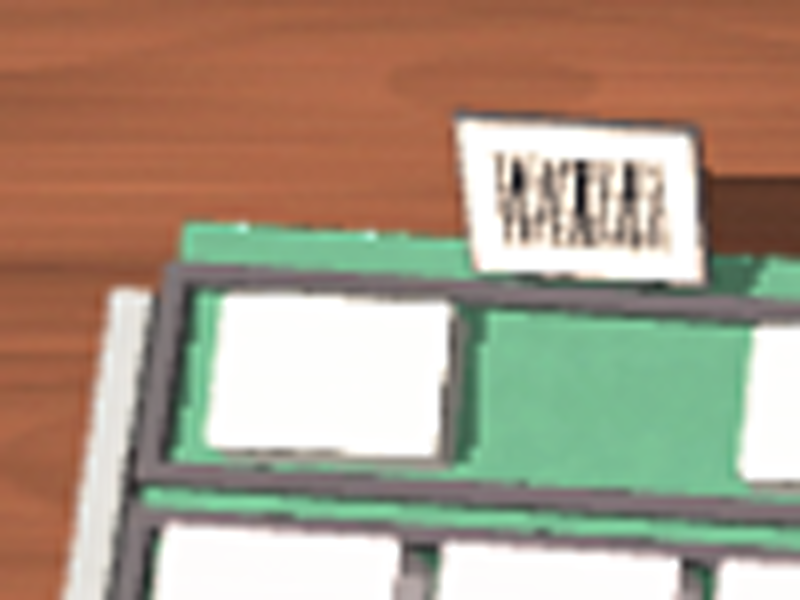

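View pics/t22b.png

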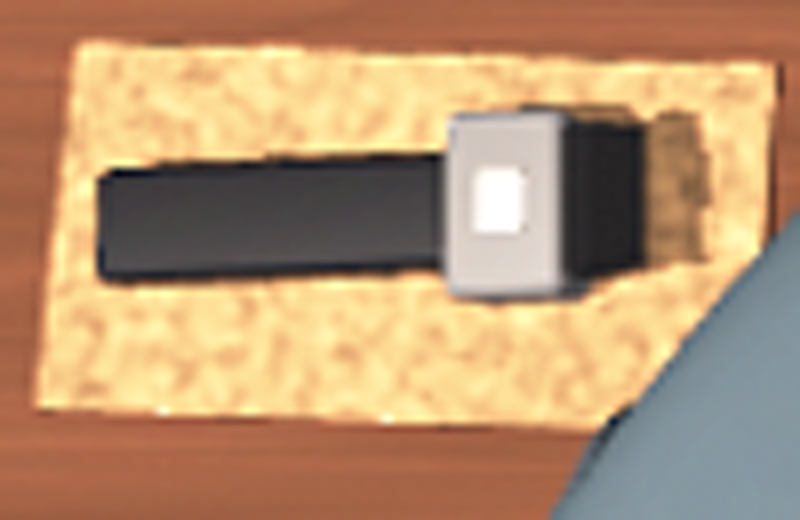

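View pics/s22.png

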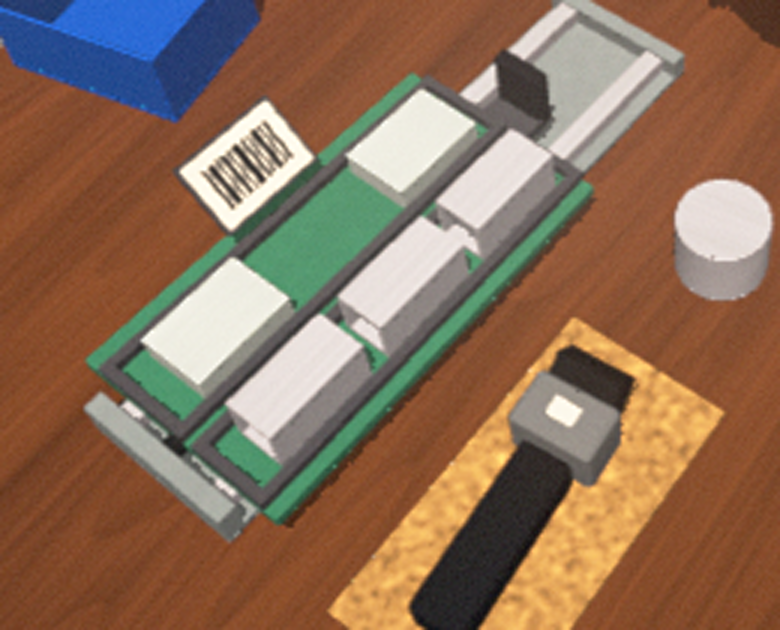

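```bash
python3 -c "
from look import *
def u(p,off,s): return ((p[0]+.5)/s-.5+off[0],(p[1]+.5)/s-.5+off[1])
def card(c,off,s,zc,cam='top'):
    # c: TL,TR,BR,BL
    zs=[zc+.0212,zc+.0212,zc-.0212,zc-.0212]
    P=np.array([unproj(u(p,off,s),cam,z) for p,z in zip(c,zs)])
    cen=P.mean(0); w=(P[0]+P[3]-P[1]-P[2])/2; h=(P[0]+P[1]-P[2]-P[3])/2
    print('card',np.round(cen,4),'w',round(np.linalg.norm(w),4),'yaw of far dir',np.degrees(np.arctan2(w[1],w[0]))-90,'h',np.round(np.linalg.norm(h),4),np.degrees(np.arctan2(h[1],h[0])))
card([(457,117),(700,128),(706,283),(470,272)],(112,120),8,.085)
card([(260,125),(520,250),(430,425),(165,298)],(325,130),10,.065)
card([(180,173),(266,98),(318,158),(234,230)],(50,200),3,.085,'side')
import numpy as np
o=(112,225)
H=[unproj(u(p,o,8),'top',.036)[:2] for p in[(99,173),(99,280),(440,156),(440,272)]]
a=(H[0]+H[1])/2;b=(H[2]+H[3])/2
print('handle',a,b,'width',np.linalg.norm(H[0]-H[1]),np.linalg.norm(H[2]-H[3]),'len',np.linalg.norm(b-a),'yaw',np.degrees(np.arctan2(*(b-a)[::-1])))
T=np.array([unproj(u(p,o,8),'top',.052)[:2] for p in[(449,113),(565,114),(563,298),(447,296)]])
print('head',T.mean(0),np.linalg.norm(T[0]-T[3]),np.linalg.norm(T[0]-T[1]))
d=(b-a)/np.linalg.norm(b-a); print('origin from rear',a+.097*d,'from head',T.mean(0)-.048*d, 'yaw head', np.degrees(np.arctan2(*((T[1]+T[2]-T[0]-T[3])/2)[::-1])))
P=np.array([unproj(u(p,o,8),'top',.006)[:2] for p in[(78,42),(775,65),(757,432),(37,408)]]); print('pad',P.mean(0),P)
for s in arm.silhouettes('scanner','top')[:2]:
  m=s['mask'];print(s['score'],m.sum(),s['location'])
"
```

```text
card [0.6736 0.2342 0.085 ] w 0.083 yaw of far dir -2.1288212948999927 h 0.0588 -6.556676174320134
card [ 0.6499 -0.2506  0.065 ] w 0.081 yaw of far dir -26.505662333542993 h 0.0592 -27.27958085244564
card [0.6736 0.2337 0.085 ] w 0.0795 yaw of far dir -2.695272390428073 h 0.0566 1.27685244268854
handle [0.37782073 0.39423173] [0.38342449 0.27775599] width 0.03667866976347677 0.03976513983229367 len 0.11661046142425628 yaw -87.24556505242067
head [0.38529114 0.25093348] 0.06184600943893399 0.03943421683152904
origin from rear [0.38248211 0.2973438 ] from head [0.38298448 0.29887803] yaw head -90.08872218258462
pad [0.37869313 0.2961056 ] [[0.4456986  0.41975829]
 [0.44024969 0.17124619]
 [0.31172269 0.17124163]
 [0.31710156 0.42217629]]
0.61 1224 [164.7, 250.0]
0.24 689 [358.4, 163.6]
```

Request:
arm_command(plan=[{"grip":0.9,"x":-0.02,"y":0.05,"z":-0.02,"ax":0,"ay":0,"az":5},{"grip":0.9,"x":-0.04,"y":0.11,"z":-0.04,"ax":0,"ay":0,"az":5},{"grip":0.9,"x":-0.06,"y":0.17,"z":-0.04,"ax":0,"ay":0,"az":5},{"grip":0.9,"x":-0.08,"y":0.23,"z":-0.04,"ax":0,"ay":0,"az":5},{"grip":0.9,"x":-0.1,"y":0.29,"z":-0.04,"ax":0,"ay":0,"az":5},{"grip":0.9,"x":-0.12,"y":0.35,"z":-0.04,"ax":0,"ay":0,"az":5},{"grip":0.9,"x":-0.124,"y":0.388,"z":-0.06,"ax":0,"ay":0,"az":5},{"grip":0.9,"x":-0.124,"y":0.388,"z":-0.09,"ax":0,"ay":0,"az":5}])

```text
time: 40.15
tcp_pos: [0.382, 0.3051, 0.1008]
ee_rot: [-2.178, -2.262, -0.003]
ft_force: [0.7, -0.4, 0.7]
width: 0.903
```

```bash
python3 -c "
from look import *
snap('s23','side',(150,250,310,410),4)
go(.3828,.298,.012,182)"
```

```text
t 40.20 tcp [0.3794 0.3023 0.0965] jaw 2.1 tilt 0.42 w 0.900 q6 0.40 F [-1.9 -0.4 -2.3] | shift [ 0.0034 -0.0043 -0.0845] az -0.1
```

View pics/s23.png

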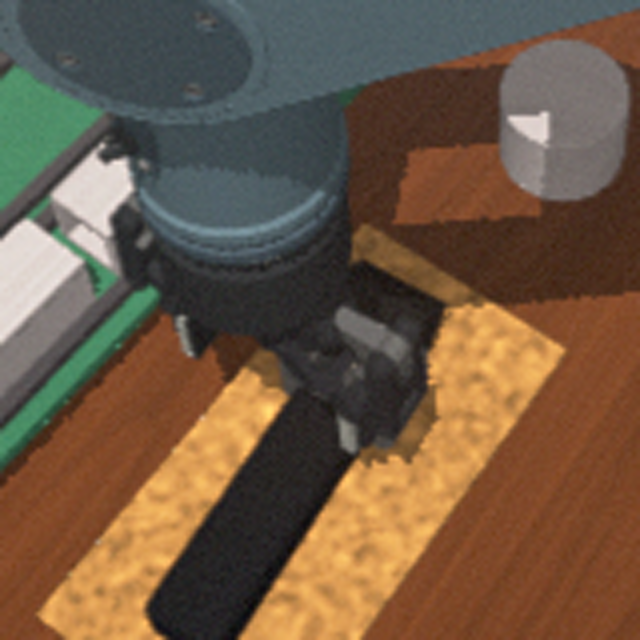

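Request:
arm_command(plan=[{"grip":0.9,"x":0,"y":0,"z":-0.03,"ax":0,"ay":0,"az":0},{"grip":0.9,"x":0,"y":0,"z":-0.05,"ax":0,"ay":0,"az":0},{"grip":0.9,"x":0,"y":0,"z":-0.05,"ax":0,"ay":0,"az":0}])

```text
time: 40.58
tcp_pos: [0.3814, 0.3004, 0.05]
ee_rot: [-2.183, -2.255, 0.008]
ft_force: [0.1, 0.1, -0.5]
width: 0.9
```

Request:
arm_command(plan=[{"grip":0.9,"x":0.001,"y":-0.002,"z":-0.025,"ax":0,"ay":0,"az":0},{"grip":0.9,"x":0.001,"y":-0.002,"z":-0.037,"ax":0,"ay":0,"az":0},{"grip":0.9,"x":0.001,"y":-0.002,"z":-0.038,"ax":0,"ay":0,"az":0},{"grip":0.5,"x":0.001,"y":-0.002,"z":-0.038,"ax":0,"ay":0,"az":0},{"grip":0.3,"x":0.001,"y":-0.002,"z":-0.038,"ax":0,"ay":0,"az":0},{"grip":0.3,"x":0.001,"y":-0.002,"z":-0.038,"ax":0,"ay":0,"az":0},{"grip":0.3,"x":0.001,"y":-0.002,"z":-0.038,"ax":0,"ay":0,"az":0}])

```text
time: 41.45
tcp_pos: [0.3851, 0.299, 0.0147]
ee_rot: [2.185, 2.257, 0.002]
ft_force: [-1.7, -0.2, 5.9]
width: 0.451
```

```bash
python3 -c "
from look import *
snap('s24','side',(150,250,310,410),4)
go(.3828,.298,.012,182)"
```

```text
t 41.50 tcp [0.3851 0.299  0.0147] jaw 1.9 tilt 0.09 w 0.452 q6 0.40 F [-0.7  0.   5. ] | shift [-0.0023 -0.001  -0.0027] az 0.1
```

View pics/s24.png

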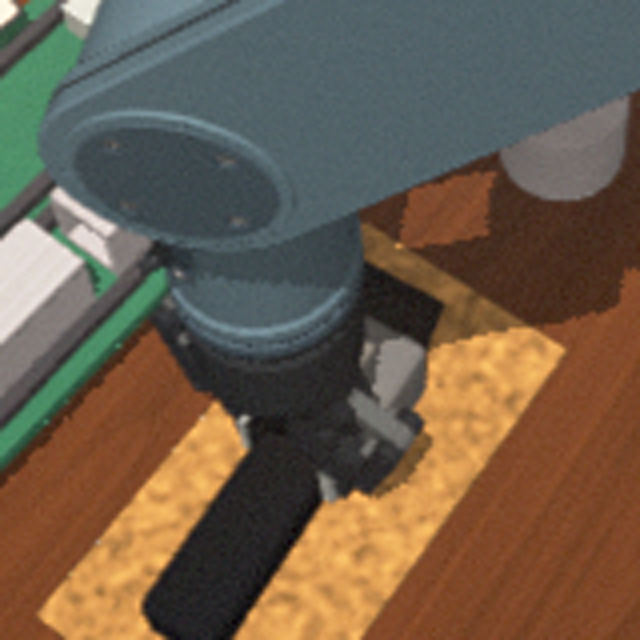

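Request:
arm_command(plan=[{"grip":0.3,"x":0,"y":0,"z":0.04,"ax":0,"ay":0,"az":0},{"grip":0.3,"x":0,"y":0,"z":0.09,"ax":0,"ay":0,"az":0},{"grip":0.3,"x":0,"y":0,"z":0.13,"ax":0,"ay":0,"az":8},{"grip":0.3,"x":0.01,"y":-0.01,"z":0.15,"ax":0,"ay":0,"az":17},{"grip":0.3,"x":0.02,"y":-0.01,"z":0.15,"ax":0,"ay":0,"az":26},{"grip":0.3,"x":0.03,"y":-0.02,"z":0.15,"ax":0,"ay":0,"az":35},{"grip":0.3,"x":0.05,"y":-0.03,"z":0.15,"ax":0,"ay":0,"az":44},{"grip":0.3,"x":0.07,"y":-0.03,"z":0.15,"ax":0,"ay":0,"az":53},{"grip":0.3,"x":0.09,"y":-0.04,"z":0.15,"ax":0,"ay":0,"az":62},{"grip":0.3,"x":0.1,"y":-0.05,"z":0.15,"ax":0,"ay":0,"az":71},{"grip":0.3,"x":0.115,"y":-0.057,"z":0.15,"ax":0,"ay":0,"az":80},{"grip":0.3,"x":0.115,"y":-0.057,"z":0.14,"ax":0,"ay":0,"az":85.1}])

```text
time: 43.0
tcp_pos: [0.5009, 0.2411, 0.1541]
ee_rot: [0.08, 3.139, 0.0]
ft_force: [-0.7, 0.8, -2.2]
width: 0.446
```

Request:
arm_command(plan=[{"grip":0.3,"x":0.01,"y":0,"z":-0.005,"ax":0,"ay":0,"az":0},{"grip":0.3,"x":0.02,"y":0,"z":-0.013,"ax":0,"ay":0,"az":0},{"grip":0.3,"x":0.02,"y":0,"z":-0.013,"ax":0,"ay":0,"az":0},{"grip":0.3,"x":0.02,"y":0,"z":-0.013,"ax":0,"ay":0,"az":0}])

```text
time: 43.5
tcp_pos: [0.5194, 0.2417, 0.1406]
ee_rot: [-0.084, -3.14, 0.0]
ft_force: [0.1, 0.2, -1.5]
width: 0.45
```

```bash
python3 -c "
from look import *
snap('s25','side',(40,190,240,370),3.5)
snap('t25','top',(120,110,270,230),5)
go(.5198,.2421,.139,87)"
```

```text
t 43.60 tcp [0.5194 0.2417 0.1409] jaw 86.9 tilt 0.01 w 0.453 q6 -1.28 F [ 0.1 -0.2 -1.2] | shift [ 0.0004  0.0004 -0.0019] az 0.1
```

View pics/s25.png

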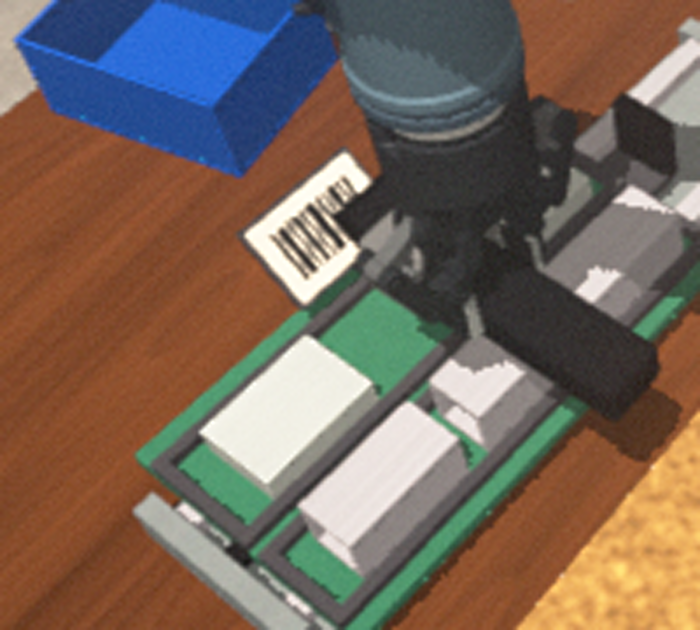

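View pics/t25.png

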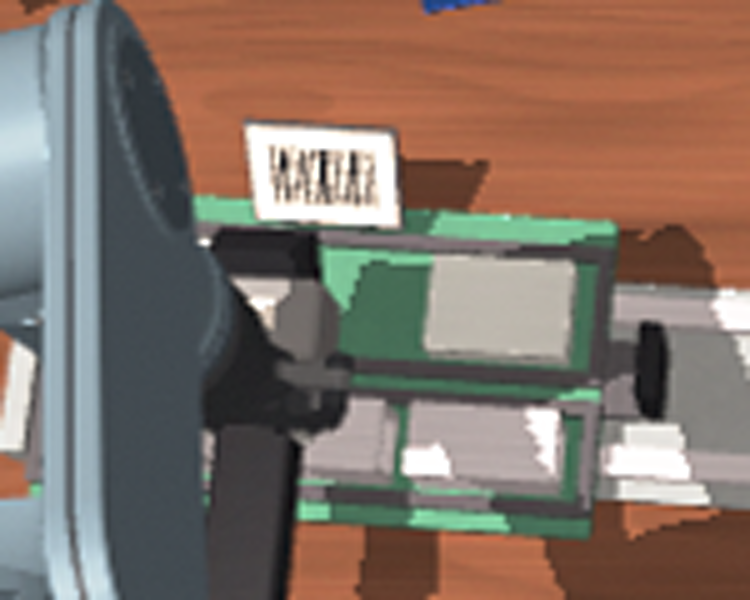

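```bash
cat > ov.py <<'E'
from look import *
def overlay(cam,src,out,off,s,h=0.0087,pitch=0,dx=0.001):
    o,p,j,t=pose(); th=np.radians(HEAD if HEAD is not None else j-90)
    im=cv2.imread(src)
    Rm=Ro.from_euler('z',th).as_matrix()@Ro.from_euler('y',pitch,degrees=True).as_matrix()
    org=p+Rm@np.array([dx,0,-h])
    def box(x0,x1,w,z):
        B=np.array([[x,y,zz] for zz in(0,z) for x,y in((x0,-w/2),(x1,-w/2),(x1,w/2),(x0,w/2))]); q=proj(org+B@Rm.T,cam)
        return q
    big=cv2.resize(im[off[1]:off[3],off[0]:off[2]],None,fx=s,fy=s,interpolation=cv2.INTER_CUBIC)
    def dr(q,c):
        q=((q-np.array(off[:2])+.5)*s-.5).astype(int)
        for a,b in[(0,1),(1,2),(2,3),(3,0),(4,5),(5,6),(6,7),(7,4),(0,4),(1,5),(2,6),(3,7)]: cv2.line(big,tuple(map(int,q[a])),tuple(map(int,q[b])),c,1)
    dr(box(-.097,.027,.04,.03),(0,255,255)); dr(box(.027,.069,.064,.046),(0,0,255))
    cv2.imwrite(out,big); eye=org+Rm@np.array([.0835,0,.0255]); print('eye',eye,'beam',Rm@np.array([.7071,0,-.7071]))
    return eye
HEAD=None
E
python3 -c "
from ov import *
overlay('side','pics/s25_full.png','pics/ov_s.png',(40,190,240,370),4)
overlay('top','pics/t25_full.png','pics/ov_t.png',(120,110,270,240),5)"
```

```text
eye [0.60378965 0.23724553 0.15774158] beam [ 0.70609487 -0.03768885 -0.7071    ]
eye [0.60378965 0.23724553 0.15774158] beam [ 0.70609487 -0.03768885 -0.7071    ]
```

View pics/ov_s.png

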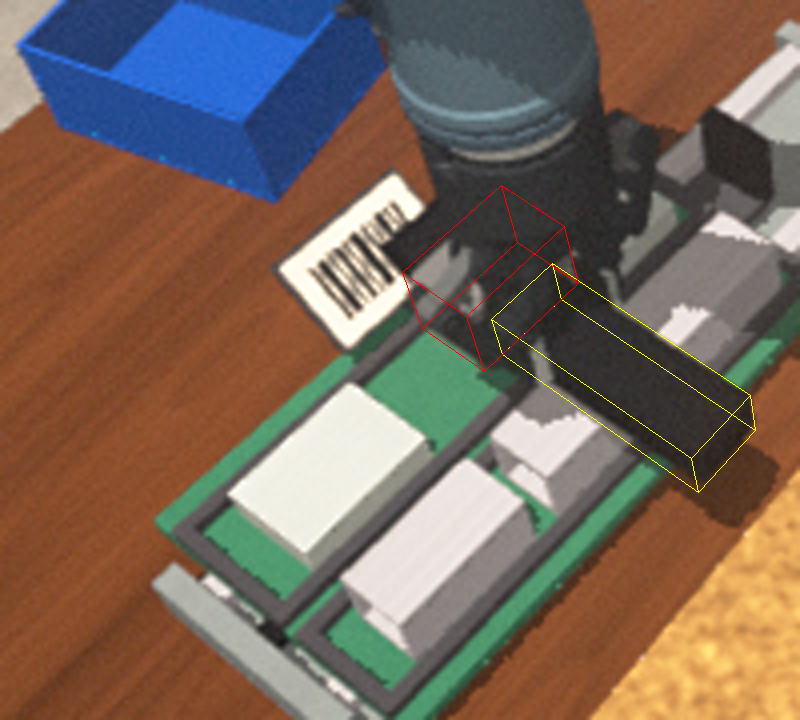

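View pics/ov_t.png

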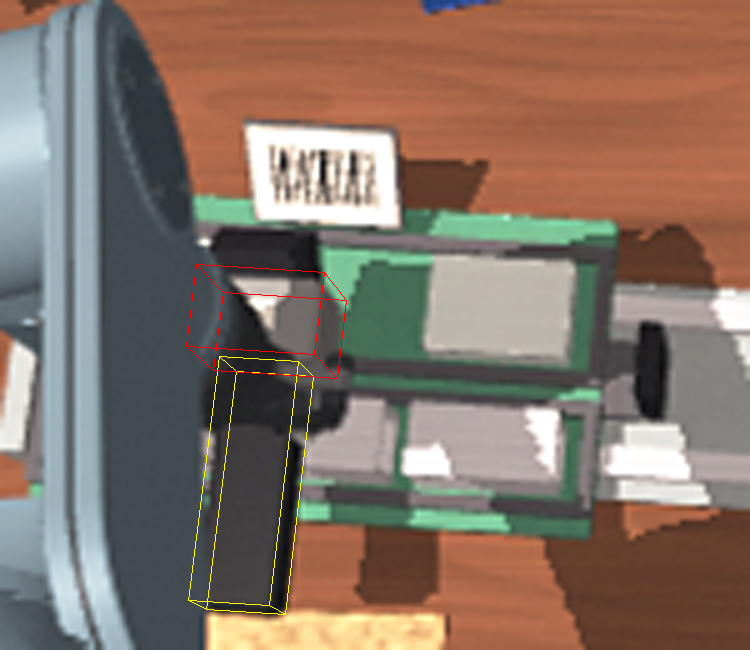

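```bash
cat >> ov.py <<'E'
def chk(card,h=.0087,dx=.001):
    o,p,j,t=pose(); th=np.radians(j-90); Rm=Ro.from_euler('z',th).as_matrix()
    eye=p+Rm@np.array([dx+.0835,0,.0255-h]); Re=Rm@Ro.from_euler('y',45,degrees=True).as_matrix()
    print('card in eye frame',np.round(Re.T@(np.array(card)-eye),4),'heading',j-90)
E
python3 -c "
from ov import *
chk([.6738,.234,.085])"
```

```text
card in eye frame [ 0.101   0.0005 -0.0019] heading -3.0553468969935693
```

Well within tolerance. I'll hold for over 2 s.

Request:
arm_command(plan=[{"grip":0.3,"x":0,"y":0,"z":-0.001,"ax":0,"ay":0,"az":0},{"grip":0.3,"x":0,"y":0,"z":-0.001,"ax":0,"ay":0,"az":0},{"grip":0.3,"x":0,"y":0,"z":-0.001,"ax":0,"ay":0,"az":0},{"grip":0.3,"x":0,"y":0,"z":-0.001,"ax":0,"ay":0,"az":0},{"grip":0.3,"x":0,"y":0,"z":-0.001,"ax":0,"ay":0,"az":0},{"grip":0.3,"x":0,"y":0,"z":-0.001,"ax":0,"ay":0,"az":0},{"grip":0.3,"x":0,"y":0,"z":-0.001,"ax":0,"ay":0,"az":0},{"grip":0.3,"x":0,"y":0,"z":-0.001,"ax":0,"ay":0,"az":0},{"grip":0.3,"x":0,"y":0,"z":-0.001,"ax":0,"ay":0,"az":0},{"grip":0.3,"x":0,"y":0,"z":-0.001,"ax":0,"ay":0,"az":0},{"grip":0.3,"x":0,"y":0,"z":-0.001,"ax":0,"ay":0,"az":0},{"grip":0.3,"x":0,"y":0,"z":-0.001,"ax":0,"ay":0,"az":0}])

```text
time: 45.1
tcp_pos: [0.5195, 0.2416, 0.1397]
ee_rot: [-0.084, -3.14, -0.0]
ft_force: [0.5, 0.6, -1.6]
width: 0.458
```

Request:
arm_command(plan=[{"grip":0.3,"x":0,"y":0,"z":0,"ax":0,"ay":0,"az":0},{"grip":0.3,"x":0,"y":0,"z":0,"ax":0,"ay":0,"az":0},{"grip":0.3,"x":0,"y":0,"z":0,"ax":0,"ay":0,"az":0},{"grip":0.3,"x":0,"y":0,"z":0,"ax":0,"ay":0,"az":0},{"grip":0.3,"x":0,"y":0,"z":0,"ax":0,"ay":0,"az":0},{"grip":0.3,"x":0,"y":0,"z":0,"ax":0,"ay":0,"az":0},{"grip":0.3,"x":0,"y":0,"z":0,"ax":0,"ay":0,"az":0},{"grip":0.3,"x":0,"y":0,"z":0,"ax":0,"ay":0,"az":0}])

```text
time: 46.1
tcp_pos: [0.5195, 0.2416, 0.1397]
ee_rot: [-0.084, -3.14, 0.0]
ft_force: [-0.5, 0.2, -3.2]
width: 0.451
```

```bash
python3 -c "
from ov import *
chk([.6738,.234,.085])
snap('s26','side',(235,110,315,180),10)
snap('t26','top',(325,130,385,190),10)
c=np.array([.650,-.2506,.065]); th=np.radians(-27); d=np.array([np.cos(th),np.sin(th),0])
eye=c-.0707*d+[0,0,.0707]; org=eye-.0845*d-[0,0,.0255]; print(org+[0,0,.0087]); go(*(org+[0,0,.0087]),63)"
```

```text
card in eye frame [ 0.1     0.0006 -0.0011] heading -3.0493217922865057
[ 0.51171579 -0.18014067  0.1189    ]
t 46.20 tcp [0.5195 0.2416 0.1397] jaw 87.0 tilt 0.00 w 0.455 q6 -1.28 F [ 0.1  0.7 -3.2] | shift [-0.0078 -0.4218 -0.0208] az -24.0
```

View pics/s26.png

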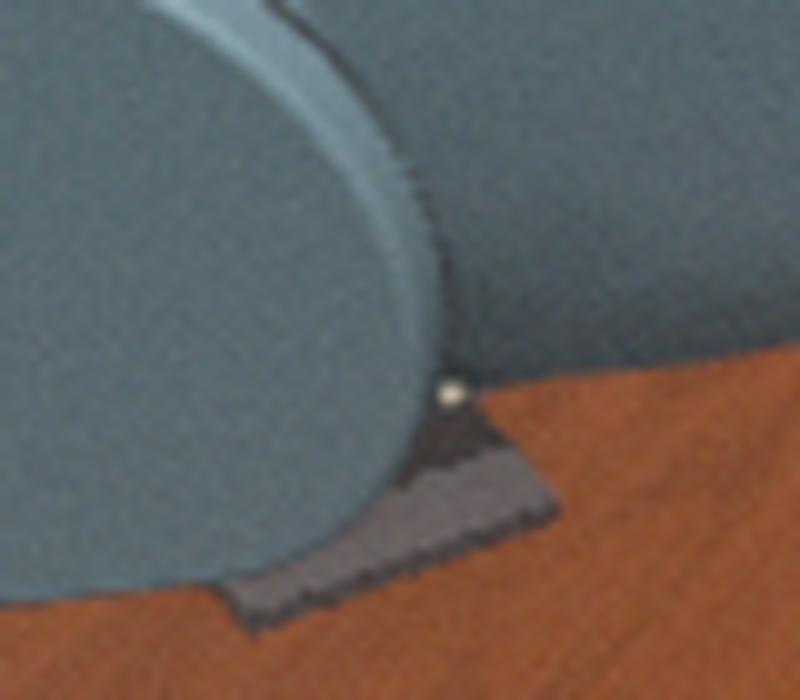

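View pics/t26.png

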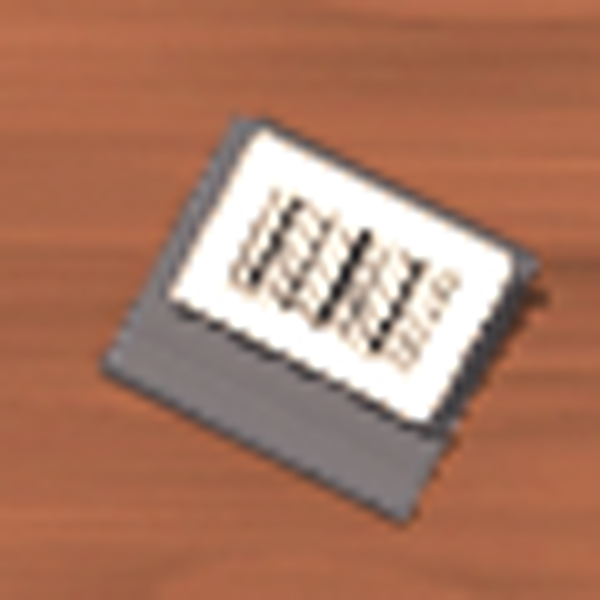

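Request:
arm_command(plan=[{"grip":0.3,"x":-0.01,"y":-0.02,"z":0.02,"ax":0,"ay":0,"az":0},{"grip":0.3,"x":-0.02,"y":-0.07,"z":0.03,"ax":0,"ay":0,"az":-4},{"grip":0.3,"x":-0.03,"y":-0.12,"z":0.03,"ax":0,"ay":0,"az":-8},{"grip":0.3,"x":-0.04,"y":-0.17,"z":0.03,"ax":0,"ay":0,"az":-12},{"grip":0.3,"x":-0.04,"y":-0.22,"z":0.03,"ax":0,"ay":0,"az":-16},{"grip":0.3,"x":-0.04,"y":-0.27,"z":0.03,"ax":0,"ay":0,"az":-20},{"grip":0.3,"x":-0.04,"y":-0.32,"z":0.02,"ax":0,"ay":0,"az":-24},{"grip":0.3,"x":-0.03,"y":-0.37,"z":0.01,"ax":0,"ay":0,"az":-24},{"grip":0.3,"x":-0.02,"y":-0.41,"z":-0.01,"ax":0,"ay":0,"az":-24},{"grip":0.3,"x":-0.0078,"y":-0.4215,"z":-0.0205,"ax":0,"ay":0,"az":-24},{"grip":0.3,"x":-0.0078,"y":-0.4215,"z":-0.0205,"ax":0,"ay":0,"az":-24},{"grip":0.3,"x":-0.0078,"y":-0.4215,"z":-0.0205,"ax":0,"ay":0,"az":-24}])

```text
time: 47.7
tcp_pos: [0.5116, -0.1786, 0.1194]
ee_rot: [-0.733, -3.054, -0.001]
ft_force: [-0.4, 0.2, -2.6]
width: 0.461
```

```bash
python3 -c "
from ov import *
chk([.650,-.2506,.065])
def u(p,off,s): return ((p[0]+.5)/s-.5+off[0],(p[1]+.5)/s-.5+off[1])
P=[unproj(u(p,(230,100),3),'side',z) for p,z in zip([(70,112),(150,87),(167,137),(85,170)],[.0862,.0862,.0438,.0438])]
print('bay side',np.mean(P,0))
snap('s27','side',(190,110,340,230),5)
snap('t27','top',(290,130,410,230),5)
overlay('side','pics/s27_full.png','pics/ov_s2.png',(190,110,340,230),5)
overlay('top','pics/t27_full.png','pics/ov_t2.png',(270,130,410,240),5)
"
```

```text
card in eye frame [ 0.1009 -0.0013  0.0002] heading -26.987527479772204
bay side [ 0.65242822 -0.25281482  0.065     ]
eye [ 0.58705784 -0.21693587  0.13662556] beam [ 0.6302533  -0.32057946 -0.7071    ]
eye [ 0.58705784 -0.21693587  0.13662556] beam [ 0.6302533  -0.32057946 -0.7071    ]
```

View pics/ov_s2.png

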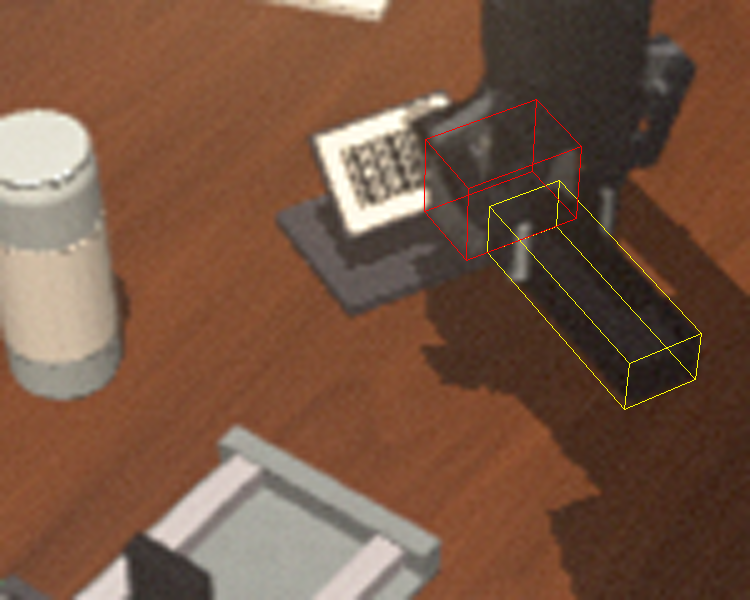

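View pics/ov_t2.png

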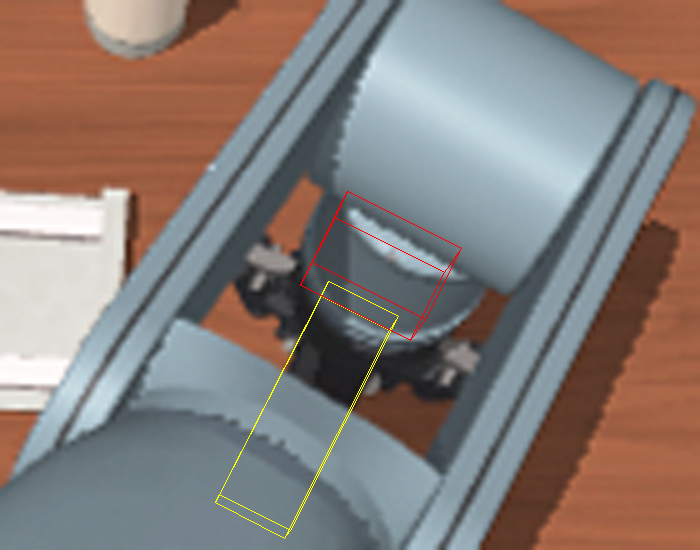

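Two measurements of the bay card agree within 3 mm, and the scanner model overlays the picture well. I'll hold here for over 2 s.

Request:
arm_command(plan=[{"grip":0.3,"x":0.001,"y":-0.001,"z":0,"ax":0,"ay":0,"az":0},{"grip":0.3,"x":0.001,"y":-0.001,"z":0,"ax":0,"ay":0,"az":0},{"grip":0.3,"x":0.001,"y":-0.001,"z":0,"ax":0,"ay":0,"az":0},{"grip":0.3,"x":0.001,"y":-0.001,"z":0,"ax":0,"ay":0,"az":0},{"grip":0.3,"x":0.001,"y":-0.001,"z":0,"ax":0,"ay":0,"az":0},{"grip":0.3,"x":0.001,"y":-0.001,"z":0,"ax":0,"ay":0,"az":0},{"grip":0.3,"x":0.001,"y":-0.001,"z":0,"ax":0,"ay":0,"az":0},{"grip":0.3,"x":0.001,"y":-0.001,"z":0,"ax":0,"ay":0,"az":0},{"grip":0.3,"x":0.001,"y":-0.001,"z":0,"ax":0,"ay":0,"az":0},{"grip":0.3,"x":0.001,"y":-0.001,"z":0,"ax":0,"ay":0,"az":0},{"grip":0.3,"x":0.001,"y":-0.001,"z":0,"ax":0,"ay":0,"az":0},{"grip":0.3,"x":0.001,"y":-0.001,"z":0,"ax":0,"ay":0,"az":0}])

```text
time: 49.3
tcp_pos: [0.5128, -0.1809, 0.1192]
ee_rot: [0.735, 3.054, 0.0]
ft_force: [0.1, -0.5, -3.6]
width: 0.454
```

Request:
arm_command(plan=[{"grip":0.3,"x":0,"y":0,"z":0,"ax":0,"ay":0,"az":0},{"grip":0.3,"x":0,"y":0,"z":0,"ax":0,"ay":0,"az":0},{"grip":0.3,"x":0,"y":0,"z":0,"ax":0,"ay":0,"az":0},{"grip":0.3,"x":0,"y":0,"z":0,"ax":0,"ay":0,"az":0},{"grip":0.3,"x":0,"y":0,"z":0,"ax":0,"ay":0,"az":0},{"grip":0.3,"x":0,"y":0,"z":0,"ax":0,"ay":0,"az":0},{"grip":0.3,"x":0,"y":0,"z":0,"ax":0,"ay":0,"az":0},{"grip":0.3,"x":0,"y":0,"z":0,"ax":0,"ay":0,"az":0}])

```text
time: 50.3
tcp_pos: [0.5127, -0.1809, 0.1192]
ee_rot: [0.735, 3.054, 0.0]
ft_force: [1.1, -0.8, -2.6]
width: 0.453
```

```bash
python3 -c "
from ov import *
chk([.651,-.2515,.065])
go(.38,.298,.14,182)"
```

```text
card in eye frame [ 0.1002 -0.     -0.0002] heading -27.05169998755752
t 50.30 tcp [ 0.5127 -0.1809  0.1192] jaw 62.9 tilt 0.00 w 0.453 q6 -1.64 F [ 1.1 -0.8 -2.6] | shift [-0.1327  0.4789  0.0208] az -60.9
```

Request:
arm_command(plan=[{"grip":0.3,"x":-0.03,"y":0.02,"z":0.02,"ax":0,"ay":0,"az":0},{"grip":0.3,"x":-0.06,"y":0.06,"z":0.03,"ax":0,"ay":0,"az":-6},{"grip":0.3,"x":-0.08,"y":0.11,"z":0.03,"ax":0,"ay":0,"az":-12},{"grip":0.3,"x":-0.1,"y":0.16,"z":0.03,"ax":0,"ay":0,"az":-18},{"grip":0.3,"x":-0.11,"y":0.21,"z":0.03,"ax":0,"ay":0,"az":-24},{"grip":0.3,"x":-0.12,"y":0.26,"z":0.03,"ax":0,"ay":0,"az":-30},{"grip":0.3,"x":-0.13,"y":0.31,"z":0.03,"ax":0,"ay":0,"az":-36},{"grip":0.3,"x":-0.132,"y":0.36,"z":0.03,"ax":0,"ay":0,"az":-44},{"grip":0.3,"x":-0.132,"y":0.41,"z":0.03,"ax":0,"ay":0,"az":-52},{"grip":0.3,"x":-0.132,"y":0.46,"z":0.03,"ax":0,"ay":0,"az":-60.9},{"grip":0.3,"x":-0.132,"y":0.479,"z":0.02,"ax":0,"ay":0,"az":-60.9},{"grip":0.3,"x":-0.132,"y":0.479,"z":-0.02,"ax":0,"ay":0,"az":-60.9}])

```text
time: 51.8
tcp_pos: [0.3827, 0.3003, 0.1003]
ee_rot: [2.175, 2.264, 0.009]
ft_force: [0.2, -1.1, -3.8]
width: 0.452
```

Request:
arm_command(plan=[{"grip":0.3,"x":0,"y":0,"z":-0.04,"ax":0,"ay":0,"az":0},{"grip":0.3,"x":0,"y":0,"z":-0.06,"ax":0,"ay":0,"az":0},{"grip":0.3,"x":0,"y":0,"z":-0.06,"ax":0,"ay":0,"az":0}])

```text
time: 52.18
tcp_pos: [0.3793, 0.2969, 0.0375]
ee_rot: [-2.179, -2.261, 0.007]
ft_force: [-0.2, 0.5, -3.2]
width: 0.45
```

```bash
python3 -c "
from ov import *
snap('s28','side',(150,240,310,410),4)
go(.38,.298,.0147,182)"
```

```text
t 52.23 tcp [0.3804 0.2975 0.0387] jaw 2.1 tilt 0.11 w 0.454 q6 0.40 F [ 0.8  0.1 -2.8] | shift [-0.0004  0.0005 -0.024 ] az -0.1
```

View pics/s28.png

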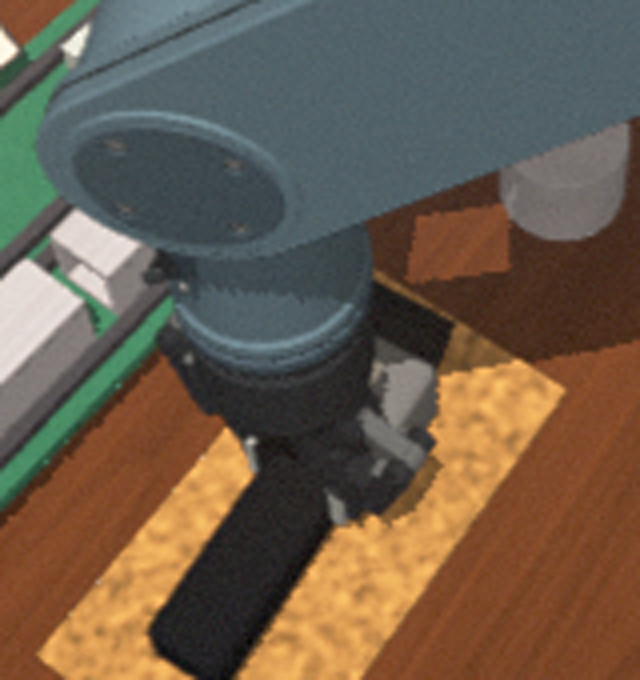

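Request:
arm_command(plan=[{"grip":0.3,"x":0,"y":0,"z":-0.012,"ax":0,"ay":0,"az":0},{"grip":0.3,"x":0,"y":0,"z":-0.019,"ax":0,"ay":0,"az":0},{"grip":0.3,"x":0,"y":0,"z":-0.022,"ax":0,"ay":0,"az":0},{"grip":0.3,"x":0,"y":0,"z":-0.022,"ax":0,"ay":0,"az":0}])

```text
time: 52.72
tcp_pos: [0.3807, 0.2981, 0.0171]
ee_rot: [-2.181, -2.261, 0.0]
ft_force: [0.8, -0.3, -2.4]
width: 0.456
```

Request:
arm_command(plan=[{"grip":0.3,"x":0,"y":0,"z":-0.001,"ax":0,"ay":0,"az":0},{"grip":0.3,"x":0,"y":0,"z":-0.002,"ax":0,"ay":0,"az":0},{"grip":0.3,"x":0,"y":0,"z":-0.002,"ax":0,"ay":0,"az":0}])

```text
time: 53.1
tcp_pos: [0.3807, 0.2981, 0.0152]
ee_rot: [2.181, 2.261, 0.0]
ft_force: [-0.2, -0.4, -3.3]
width: 0.452
```

Request:
arm_command(plan=[{"grip":0.3,"x":0,"y":0,"z":-0.0005,"ax":0,"ay":0,"az":0},{"grip":0.9,"x":0,"y":0,"z":-0.0005,"ax":0,"ay":0,"az":0},{"grip":0.9,"x":0,"y":0,"z":-0.0005,"ax":0,"ay":0,"az":0},{"grip":0.9,"x":0,"y":0,"z":-0.0005,"ax":0,"ay":0,"az":0},{"grip":0.9,"x":0,"y":0,"z":0.03,"ax":0,"ay":0,"az":0},{"grip":0.9,"x":0,"y":0,"z":0.09,"ax":0,"ay":0,"az":0},{"grip":0.9,"x":0,"y":-0.03,"z":0.15,"ax":0,"ay":0,"az":0},{"grip":0.9,"x":0.01,"y":-0.09,"z":0.18,"ax":0,"ay":0,"az":0},{"grip":0.9,"x":0.02,"y":-0.15,"z":0.2,"ax":0,"ay":0,"az":0},{"grip":0.9,"x":0.03,"y":-0.21,"z":0.2,"ax":0,"ay":0,"az":0},{"grip":0.9,"x":0.04,"y":-0.27,"z":0.2,"ax":0,"ay":0,"az":0},{"grip":0.9,"x":0.04,"y":-0.33,"z":0.2,"ax":0,"ay":0,"az":0}])

```text
time: 54.6
tcp_pos: [0.4211, -0.03, 0.2157]
ee_rot: [2.18, 2.26, 0.001]
ft_force: [1.4, -0.0, -0.3]
width: 0.903
```

Request:
arm_command(plan=[{"grip":0.9,"x":0,"y":-0.06,"z":0,"ax":0,"ay":0,"az":0},{"grip":0.9,"x":0,"y":-0.12,"z":0,"ax":0,"ay":0,"az":0},{"grip":0.9,"x":0,"y":-0.18,"z":0,"ax":0,"ay":0,"az":0},{"grip":0.9,"x":0,"y":-0.24,"z":0,"ax":0,"ay":0,"az":0},{"grip":0.9,"x":0,"y":-0.28,"z":0,"ax":0,"ay":0,"az":0},{"grip":0.9,"x":0,"y":-0.28,"z":0,"ax":0,"ay":0,"az":0}])

```text
time: 55.35
tcp_pos: [0.4202, -0.3108, 0.2148]
ee_rot: [2.185, 2.257, -0.001]
ft_force: [-0.7, 1.2, -0.2]
width: 0.9
```

```bash
python3 -c "
from ov import *
snap('s29','side',(50,170,310,410),3)
snap('t29','top',(105,110,305,285),4)
go(.38,.298,.0147,182)"
```

```text
t 55.45 tcp [ 0.4203 -0.3076  0.2148] jaw 2.0 tilt 0.08 w 0.902 q6 -0.88 F [ 0.1 -0.5 -0.1] | shift [-0.0403  0.6056 -0.2001] az 0.0
```

View pics/s29_full.png

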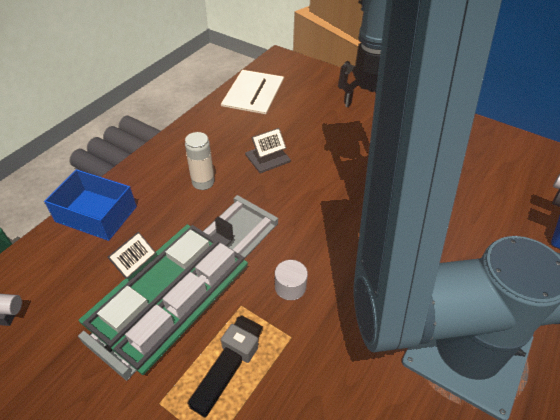

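View pics/t29.png

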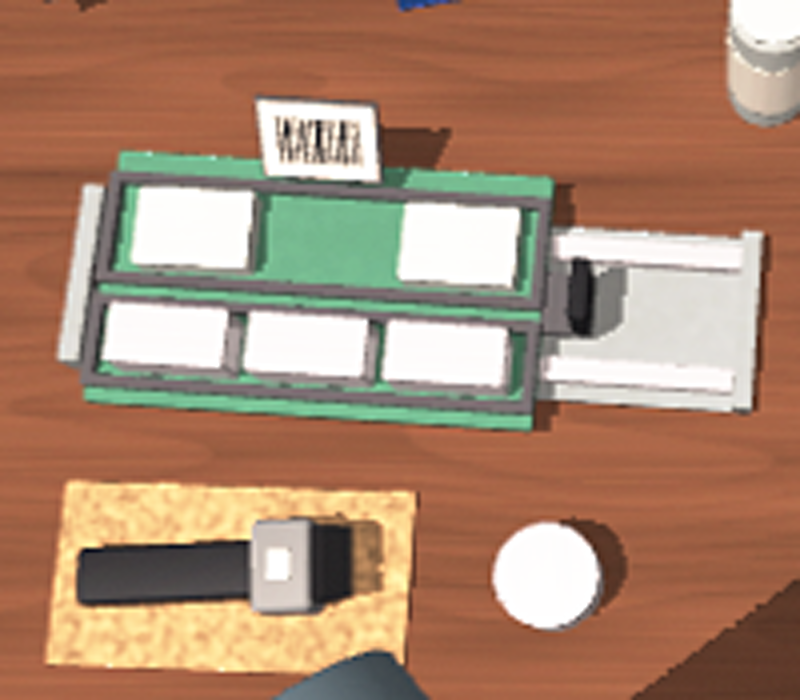

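Everything is in place: five offcuts in their troughs, the carriage against its stop, the scanner on its pad, and the slug and can unmoved. Before handing in, I check numerically where the offcuts sit across their troughs.

```bash
python3 -c "
from ov import *
R=Ro.from_euler('z',-3.1,degrees=True).as_matrix()[:2,:2]; n=np.array([.5316,.2423])
for nm,d in(('tube1',TUBE),('flat1',FLAT)):
  for cam in('top','side'):
    arm.get_image(cam)
    for s in arm.silhouettes(nm,cam):
      if 250<s['mask'].sum()<1300:
        r=fitbox(s['mask'],d,.035,cam); q=R.T@(np.array(r[:2])-n)
        if abs(q[0])<.15 and abs(q[1])<.2: print(nm,cam,np.round(q,4),np.round(r[2:],2))
"
```

```text
tube1 top [ 0.0006 -0.0995] [87.64  0.93]
tube1 top [0.0007 0.0911] [84.09  0.94]
tube1 top [ 0.0796 -0.0999] [-89.52   0.84]
tube1 side [ 0.0024 -0.1001] [89.58  0.93]
tube1 side [ 0.003  -0.0042] [86.53  0.96]
flat1 top [ 0.0834 -0.0986] [86.96  0.94]
flat1 top [0.0832 0.0896] [87.67  0.95]
flat1 side [0.0873 0.0897] [87.95  0.96]
flat1 side [ 0.0872 -0.0989] [88.32  0.94]
flat1 side [ 0.009  -0.0077] [82.19  0.86]
```

```bash
python3 -c "
from cell import arm
print(arm.hand_in())"
```

```text
the job is handed in; nothing more can be done
None
```

The job is done and handed in at about 56 s of the 210 s allowed; no verdict was reported.

- **Loading:** I pulled the carriage out by its tab until it hit the end. All five offcuts were present: three tubes went into the narrow trough and two flat bars into the wide one. One tube was knocked about 4 cm during the run; I noticed it and measured it again before gripping. I left the red and black look-alikes alone.
- **Carriage home:** I pushed the carriage in until it stopped moving against about 30 N. It had travelled roughly the expected 130 mm.
- **Scanning:** I held the beam for more than 2 s on the carriage card and then on the bay sign's card. By my calculation it was about 100 mm away and within 2 mm of each card's centre. The two cameras' bay-card positions differed by about 3 mm.
- **Scanner:** I laid it back on its pad right way up and moved the arm clear.

**Last checks:**
- The final pictures show the carriage home and the scanner on its pad. The slug and can look unmoved, though I did not measure them.
- The flats and the tubes measured sit within about 4 mm of their trough centre lines. The side camera read up to 4 mm more offset than the top one.
- The detector gave one tube reading in the wide trough, where a flat bar lies, and one flat-bar reading over the middle tube, 9 mm off the narrow trough's centre. I took both as wrong labels because the pictures show otherwise.

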